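Put the pasta stamps back in their rack

ROBOT

A 7-joint arm with a two-finger parallel gripper is mounted at the origin on a cart in front of the work surface, level with it; the furniture and walls round the work are solid. World frame = base frame: x ahead of the robot, y to its left, z up, the work surface at z = 0. Lengths are in m, angles in rad, forces in N, time in s.
With the tool pointing down it reaches from about 0.425 to 0.925 m from the base axis. Payload 6.8 kg.
Tool frame: the origin (TCP) lies midway between the tips of the shut fingers; the grasp point (between the pads) lies 19 mm behind it; y points along the fingers, z is the direction in which the jaws open and shut, and the axes are right-handed (so a half turn about y gives the same grasp; the last joint's range is limited). The gripper opens to 85 mm and grips with 20 to 120 N. Pads are 22 mm wide; open, the fingers measure 114 mm over their backs; the gripper's body (76 mm by 85 mm) begins 54 mm behind the grasp point. The pads swing forward as they close: fully open they stand 13 mm farther back than shut.
Start: joints at [1.22, 0.477, 0.022, 1.555, -0.011, 1.109, -0.083], TCP at [0.162, -0.655, 0.231] pointing down, gripper open.
Joint ranges: [-2.96, 2.96], [-0.34, 2.1], [-1.41, 1.46], [0.24, 2.44], [-1.37, 4.51], [0.17, 1.92], [-2.96, 2.96]. Speed limits (rad/s): [2.39, 2.39, 3.14, 3.14, 3.14, 3.14, 3.14].

INTERFACE

Orientations are given as a unit quaternion [w, x, y, z].
In Python, from station import bot gives the robot as it stands. The module is installed in compiled form; this text tells all that it offers.
- The arm moves only by the shell command python3 -m crank 'ROWS' [FORCE]. ROWS is JSON, a list of rows, each an object with "linear": the shift along the tool's x, y, z in m, a list of three; "dr": the turn, a rotation vector about the tool's x, y, z in degrees, a list of three; "hand": the gripper command: -1 is shut, 1 is fully open, values between are in proportion. A call has 1 to 10 rows; each row is the pose to reach, as a shift and turn from the pose commanded when the call began, along the tool's axes at that moment; what a row does not reach only later rows make up. A row lasts 1/12 s, in which the tool goes at most 41.7 mm and 7.16 degrees, less where a joint would pass 70% of its speed; a pose out of reach is approached as far as the arm can. A call with a gripper value outside its range is refused whole. The fingers move at their own pace and stop on an object; FORCE is the grip in N (left out, the last holds). Time passes only in rows, so rows that repeat a pose let the fingers close. It gives the time, the measured TCP pose, the force and the opening at its end, in the units of the state.
- bot.get_obs(): the state, without advancing time (a new reading comes with each control period).
- bot.read_camera(name): name is "scene" or "top"; returns the picture (384x512x3 uint8, blue, green, red); there is no depth.
- bot.camera_params(name): a dict with "K" (3x3 intrinsics, pixels), "R" (3x3) and "t" (3): a world point X has camera coordinates R X + t. Camera axes: x right, y down, z forward; pixel columns grow to the right and rows downward; lengths in m; the calibration is good to about 2 mm. A picture is of the moment at which its call begins. camera_params takes no time and is no camera call.
- bot.hand_in(): hands the job in, once; it reports no verdict.
Trained networks look in the newest picture that a camera, given by its name, has taken for a name from the list of things; names that differ only in an ending like _2 or _b are one class to them, and where a whole thing is asked for, a point or a joint stands for the part that bears it (a point fixed in the world has none). Each returns a list of dicts, best first, with "score" (0 to 1); they miss things now and then, are a little off and sometimes report something else, mostly with a low value. They report only what shows in the picture. A call takes as long as a camera call. They do not tell look-alikes from the thing itself.
- bot.search_frame(camera, target): "extent" ([left, top, right, bottom] in pixels, round what is visible of it).
- bot.cut_out(camera, target): "pixels" (384x512 bool, what is visible of it) and "extent" ([left, top, right, bottom] in pixels, round what is visible of it).
- bot.place_of(camera, target): "xy" ([column, row] in pixels: a listed point, or the origin of a listed thing).
The state is a dict: "t": time; "q": joint angles; "joint_vel": joint speeds; "joint_torque": joint torques, N m; "eef_pos": TCP position; "tool_rot": TCP orientation; "contact_force": force on the tool from outside, world axes, zero at the start; "torque": the same for the moment, N m; "gripper_width": opening from 0.0 (shut) to 1.0 (fully open).
Only numpy, scipy, OpenCV 4.12 (cv2) and the standard library are available. Lean on these libraries where they do the work, as an engineer would, in place of code of your own. Each camera call takes 0.05 s, during which the arm holds its last target. There are 200 camera calls.

TASK

Put the pasta stamps away: swing the rack's hold-down bar back, set every stamp upright and fully home in the well that fits its diameter (any already in the rack were put back one well too far along, where they stand loose), then swing the bar back over the handles until it rests in its catch. Leave the other kitchen things where they are.

Things in the scene. Friction and masses are not known exactly. Their poses are not given: they have to be found in the camera images.
- stamp_34: round pasta stamp, 34 mm across its steel foot (disc 30 mm tall, small bevel below), turned light-wood handle on top, 95 mm tall in all; 0.08 to 0.28 kg. Origin: centre of its underside; z up the handle. Same handle on all stamps: straight, 32 mm across, from 63 to 86 mm up; grip it 75 mm up. May be absent.
- stamp_40: round pasta stamp, 40 mm across its steel foot (disc 30 mm tall, small bevel below), turned light-wood handle on top, 95 mm tall in all; 0.08 to 0.28 kg. Origin: centre of its underside; z up the handle. Same handle on all stamps: straight, 32 mm across, from 63 to 86 mm up; grip it 75 mm up. May be absent. Starts standing loose in the 46 mm stamp's well.
- stamp_46: round pasta stamp, 46 mm across its steel foot (disc 30 mm tall, small bevel below), turned light-wood handle on top, 95 mm tall in all; 0.08 to 0.28 kg. Origin: centre of its underside; z up the handle. Same handle on all stamps: straight, 32 mm across, from 63 to 86 mm up; grip it 75 mm up. May be absent. Starts standing loose in the 52 mm stamp's well.
- stamp_52: round pasta stamp, 52 mm across its steel foot (disc 30 mm tall, small bevel below), turned light-wood handle on top, 95 mm tall in all; 0.08 to 0.28 kg. Origin: centre of its underside; z up the handle. Same handle on all stamps: straight, 32 mm across, from 63 to 86 mm up; grip it 75 mm up. May be absent.
- stamp_58: round pasta stamp, 58 mm across its steel foot (disc 30 mm tall, small bevel below), turned light-wood handle on top, 95 mm tall in all; 0.08 to 0.28 kg. Origin: centre of its underside; z up the handle. Same handle on all stamps: straight, 32 mm across, from 63 to 86 mm up; grip it 75 mm up. May be absent.
- stamp_64: round pasta stamp, 64 mm across its steel foot (disc 30 mm tall, small bevel below), turned light-wood handle on top, 95 mm tall in all; 0.08 to 0.28 kg. Origin: centre of its underside; z up the handle. Same handle on all stamps: straight, 32 mm across, from 63 to 86 mm up; grip it 75 mm up. May be absent.
- rack: fixed light-wood block, 100 mm deep (x), 369 mm long (y; 408 over its steel end plates), 45 mm tall, six round wells in a row along its y, graded, smallest at +y. Origin: centre of its underside; x across the row away from the robot. Each well is 2 mm wider than its stamp, 28 mm deep, cork-floored 17 mm above the table: a stamp that is home tops out 112 mm above the table.
- well_34 (a point): centre of the floor of the well for the 34 mm stamp (36 mm across), at rack y = +157.5 mm; z up
- well_40 (a point): centre of the floor of the well for the 40 mm stamp (42 mm across), at rack y = +109.5 mm; z up
- well_46 (a point): centre of the floor of the well for the 46 mm stamp (48 mm across), at rack y = +55.5 mm; z up
- well_52 (a point): centre of the floor of the well for the 52 mm stamp (54 mm across), at rack y = -4.5 mm; z up
- well_58 (a point): centre of the floor of the well for the 58 mm stamp (60 mm across), at rack y = -70.5 mm; z up
- well_64 (a point): centre of the floor of the well for the 64 mm stamp (66 mm across), at rack y = -142.5 mm; z up
- bar (a joint): hold-down bar: a bail of 8 mm rod, hinged along the rack's y behind the wells. 0 = closed (as at the start), arms in the catch cradles at the ends, cross rod 116 to 124 mm up, 4 mm over the handles; a stamp not home blocks it. Grows as it swings up and away from the robot; 1.33 rad = open against its stop. Upright at 0.54, it falls to either side by its weight (0.2 kg, little friction).
- bar_hinge (a point): middle of the bar's hinge axis: rack x = +45 mm, z = 45 mm; the cross rod is 87 mm from this axis and at the closed stop leans 0.54 rad from upright towards the robot
- bar_grip (a point): pinch point on the bar's wooden grip, 122 mm from the hinge axis: a tab in the middle of the cross rod, standing out from it away from the hinge (91 to 138 mm from the axis), 14 mm thick along the rack's y, 20 mm wide. Pinched along the rack's y by fingers pointing down, it turns between them as the bar swings
- salt_shaker: glass salt shaker with a grey top, 44 mm across, 90 mm tall, standing among the stamps; a bystander, origin at the centre of its underside
- garlic: head of garlic, 60 mm; a bystander, origin at the centre of its underside
- dial_timer: white wind-up kitchen timer, 67 mm across, 61 mm tall; a bystander, origin at the centre of its underside
There are look-alikes about, which are no part of the job. What is shaped like the stamp_64 but green or yellow is not meant.

How it is judged:
By the outcome, as a careful person would: the job done as asked, in the order asked, and still so for the second after the job is handed in, with the robot touching nothing.
Of stamp_34, stamp_40, stamp_46, stamp_52, stamp_58, stamp_64 only 4 to 6 are there at a start; the rules pass over those that are not, and their reading is None.
At some moment in a run one of stamp_34, stamp_52, stamp_58, stamp_64 may be knocked a few centimetres aside while the robot is not near it.
Once in a run the grip may slacken for a moment while it holds something.
It also fails if it takes over 210 s, if anything falls off the work surface, if the arm or the gripper's body presses on something with over 40 N, if the wrist force passes 120 N, or if a joint passes its speed limit or range.

## Working session

There is one attempt and no reset: what is moved stays moved. The work goes in short steps, Python scripts to look and compute and a shell command to move; the robot and the scene stay as the last step left them, time stands still between calls to the robot, and variables do not carry over. Pictures are saved under pics/ and viewed, about 12 in all and at most 16, crops included, and the job is handed in when it is done.

```bash
mkdir -p pics
cat > h.py <<'E'
from station import bot
import numpy as np, cv2
from scipy.spatial.transform import Rotation as Rn
def ray(cam,px):
    p=bot.camera_params(cam);K,R,t=[np.array(p[k],float) for k in("K","R","t")]
    C=-R.T@t; d=R.T@np.linalg.inv(K)@np.array([px[0],px[1],1.]); return C,d
def at_z(cam,px,z):
    C,d=ray(cam,px); return C+d*(z-C[2])/d[2]
def proj(cam,X):
    p=bot.camera_params(cam);K,R,t=[np.array(p[k],float) for k in("K","R","t")]
    c=K@(R@np.array(X)+t); return c[:2]/c[2]
E
python3 - <<'E'
from h import *
o=bot.get_obs(); print(o)
a=bot.read_camera("scene");b=bot.read_camera("top")
cv2.imwrite("pics/s0.png",a);cv2.imwrite("pics/t0.png",b)
for c in("scene","top"):
    p=bot.camera_params(c);print(c,np.round(p["K"],0).tolist(),(-np.array(p["R"]).T@np.array(p["t"])).round(3))
for n in ["stamp_34","stamp_64","rack","bar_grip","bar_hinge","well_34","well_64","salt_shaker","garlic","dial_timer"]:
  for c in("scene","top"):
    print(n,c,[(np.round(r["xy"]).tolist(),round(r["score"],2),at_z(c,r["xy"],.0)[:2].round(3).tolist()) for r in bot.place_of(c,n)])
E
```

```text
{'t': 0.0, 'q': array([ 1.21990343,  0.47780362,  0.02233024,  1.55649011, -0.01149356,
        1.10932471, -0.08309395]), 'joint_vel': array([ 0.00052305, -0.00205178,  0.000601  ,  0.00040464, -0.0015141 ,
       -0.00089864, -0.00192866]), 'joint_torque': array([-2.02699408e-05, -5.96443391e+01,  1.60800867e+00, -2.81196338e+01,
        1.24495814e-02,  9.18635807e-03,  1.18460378e-06]), 'eef_pos': array([ 0.16211699, -0.65460196,  0.23030688]), 'tool_rot': array([ 0.08551169, -0.08577444,  0.70255881, -0.70124291]), 'contact_force': array([-0.41544911, -0.51928357, -0.40271437]), 'torque': array([-0.00222261, -0.04911066, -0.02365709]), 'gripper_width': 1.0029169020823918}
scene [[437.0, 0.0, 257.0], [0.0, 437.0, 199.0], [0.0, 0.0, 1.0]] [-0.854  0.147  1.114]
top [[353.0, 0.0, 257.0], [0.0, 353.0, 193.0], [0.0, 0.0, 1.0]] [ 0.431 -0.019  1.429]
stamp_34 scene [([167.0, 219.0], 0.79, [0.563, 0.339]), ([198.0, 208.0], 0.78, [0.622, 0.213]), ([219.0, 238.0], 0.7, [0.424, 0.136]), ([162.0, 242.0], 0.69, [0.426, 0.35]), ([210.0, 223.0], 0.64, [0.515, 0.166]), ([275.0, 212.0], 0.61, [
[... 1776 characters left out ...]
0], 0.29, [0.408, -0.489])]
well_64 top [([264.0, 181.0], 0.93, [0.555, -0.044]), ([311.0, 188.0], 0.88, [0.532, -0.234]), ([278.0, 184.0], 0.83, [0.544, -0.103]), ([255.0, 185.0], 0.72, [0.542, -0.01]), ([327.0, 184.0], 0.64, [0.546, -0.302])]
salt_shaker scene [([188.0, 231.0], 0.62, [0.479, 0.251])]
salt_shaker top [([191.0, 202.0], 0.51, [0.47, 0.251]), ([170.0, 178.0], 0.45, [0.565, 0.337])]
garlic scene [([136.0, 227.0], 0.56, [0.525, 0.46])]
garlic top [([142.0, 196.0], 0.64, [0.49, 0.451])]
dial_timer scene [([290.0, 192.0], 0.75, [0.698, -0.191]), ([376.0, 229.0], 0.49, [0.409, -0.489])]
dial_timer top [([371.0, 217.0], 0.66, [0.415, -0.48]), ([280.0, 183.0], 0.19, [0.549, -0.109])]
```

Run:
```python
import cv2,numpy as np
a=cv2.imread("pics/s0.png")[150:300,110:410];b=cv2.imread("pics/t0.png")[130:250,120:400]
cv2.imwrite("pics/s0c.png",cv2.resize(a,(800,400),interpolation=cv2.INTER_CUBIC))
cv2.imwrite("pics/t0c.png",cv2.resize(b,(798,342),interpolation=cv2.INTER_CUBIC))
```

```text
(no output)
```

View pics/s0c.png

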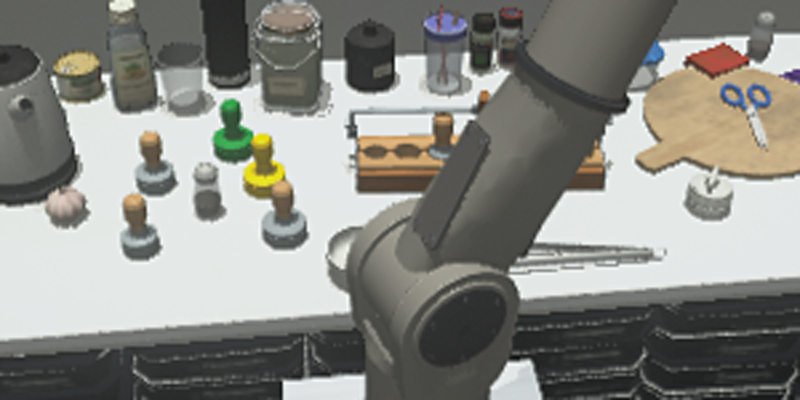

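View pics/t0c.png

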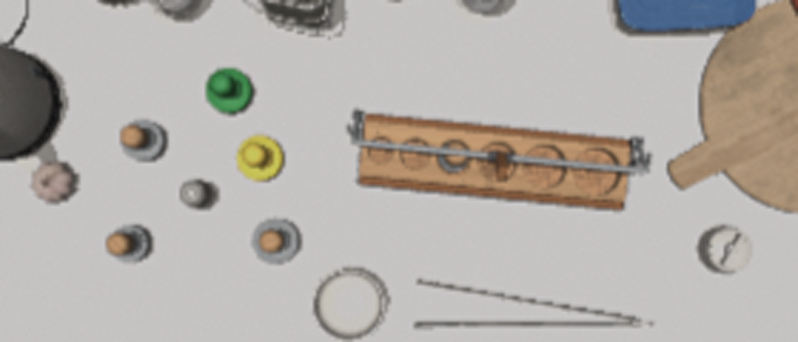

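Two stamps are in the rack, under the bar. Three grey stamps stand loose, at top-crop (142,138), (128,243) and (275,240). The look-alikes are green at (229,90) and yellow at (260,157), and the salt shaker is at (198,193). Next I need the diameters of the three loose stamps.

Run:
```python
from h import *
for c in("scene","top"):
    im=cv2.imread(f"pics/{c[0]}0.png"); tiles=[]
    for n in ["stamp_64"]:
        bot.read_camera(c)
        for r in bot.cut_out(c,n):
            l,t,rr,b=r["extent"]; m=r["pixels"]; ys,xs=np.nonzero(m)
            print(c,np.round(r["extent"],1).tolist(),round(r["score"],2),"area",m.sum(),"rows",[int(m[y].sum()) for y in range(ys.min(),ys.max()+1)])
            cx,cy=(l+rr)/2,(t+b)/2
            tiles.append(cv2.resize(cv2.getRectSubPix(im,(26,26),(cx,cy)),(260,260),interpolation=cv2.INTER_NEAREST))
    tiles=tiles[:6]
    while len(tiles)<6: tiles.append(tiles[0]*0)
    cv2.imwrite(f"pics/z_{c}.png",np.vstack([np.hstack(tiles[:3]),np.hstack(tiles[3:])]))
cv2.imwrite("pics/rk.png",cv2.resize(cv2.imread("pics/t0.png")[160:210,240:350],(792,360),interpolation=cv2.INTER_CUBIC))
```

```text
scene [155.1, 220.6, 173.1, 248.4] 0.74 area 272 rows [3, 6, 7, 9, 9, 9, 9, 9, 9, 9, 8, 9, 10, 11, 13, 14, 14, 15, 15, 15, 14, 14, 13, 12, 10, 6]
scene [191.8, 186.3, 203.7, 212.3] 0.73 area 257 rows [3, 5, 7, 8, 8, 8, 8, 8, 8, 8, 8, 9, 11, 13, 15, 15, 14, 14, 14, 14, 14, 14, 12, 11, 8]
scene [272.3, 195.3, 280.9, 207.1] 0.65 area 89 rows [4, 5, 5, 5, 5, 5, 5, 5, 5, 6, 6, 7, 7, 8, 6, 5]
scene [159.7, 197.9, 177.0, 225.7] 0.56 area 204 rows [2, 4, 6, 6, 6, 7, 7, 5, 5, 4, 6, 7, 10, 12, 13, 13, 14, 14, 14, 13, 13, 11, 8, 4]
scene [200.8, 199.8, 217.5, 224.2] 0.52 area 255 rows [4, 6, 8, 8, 8, 8, 8, 8, 8, 10, 11, 14, 15, 16, 16, 16, 15, 13, 12, 11, 11, 10, 9, 7, 3]
scene [240.6, 182.1, 334.8, 224.2] 0.19 area 818 rows [1, 3, 4, 4, 4, 4, 13, 30, 23, 3, 3, 3, 4, 4, 4, 4, 4, 20, 32, 30, 31, 30, 31, 32, 33, 33, 38, 40, 40, 40, 40, 40, 40, 40, 39, 37, 30, 7]
top [205.8, 177.9, 220.5, 191.7] 0.73 area 187 rows [5, 9, 12, 12, 14, 14, 15, 15, 16, 16, 14, 14, 12, 10, 7, 2]
top [158.1, 210.1, 172.7, 220.8] 0.63 area 144 rows [3, 8, 11, 13, 13, 15, 15, 15, 14, 13, 12, 9, 3]
top [239.4, 166.5, 349.5, 204.8] 0.63 area 2442 rows [2, 9, 19, 23, 32, 52, 62, 71, 81, 95, 101, 98, 96, 96, 100, 99, 93, 92, 93, 95, 96, 98, 97, 96, 96, 95, 93, 81, 70, 61, 52, 39, 30, 23, 6]
top [205.4, 207.7, 223.4, 224.8] 0.58 area 207 rows [6, 10, 12, 14, 14, 16, 16, 16, 16, 16, 16, 15, 14, 12, 9, 5]
top [162.6, 172.0, 178.2, 187.0] 0.48 area 189 rows [4, 9, 12, 14, 16, 16, 16, 16, 15, 15, 15, 13, 12, 10, 6]
top [272.7, 183.6, 285.4, 190.1] 0.43 area 40 rows [1, 7, 9, 8, 7, 6, 2]
```

View pics/z_top.png

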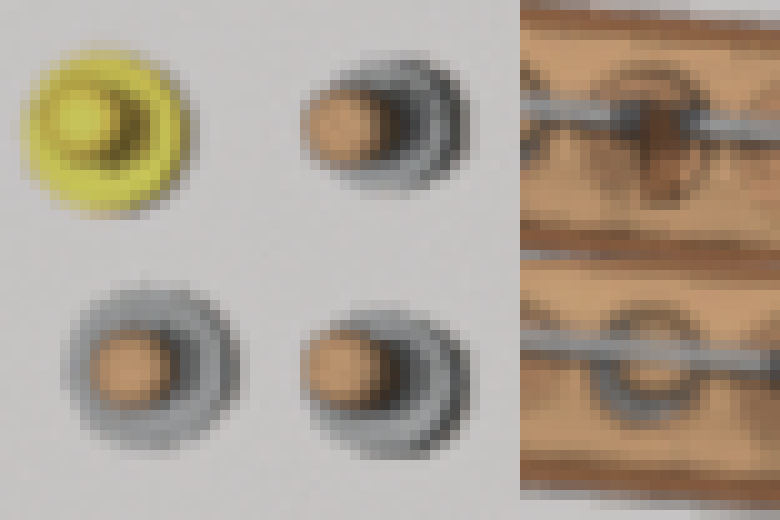

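View pics/rk.png

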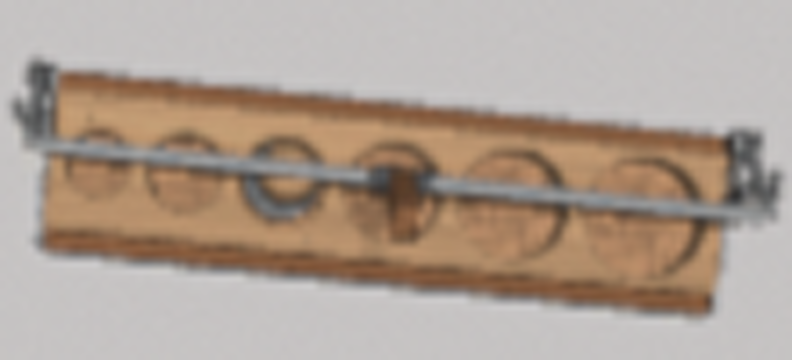

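The wells for 52, 58, 64, 34 and 40 are empty. One stamp stands in the 46 well, which must be stamp_40, so stamp_46 is absent. The three loose ones (13, 15 and 16 px wide) are 52 at top (165,215), 58 at (170,180) and 64 at (214,216). Green and yellow stay put. Next I fit the rack pose.

```bash
cat >> h.py <<'E'
from scipy.optimize import least_squares
WY={34:.1575,40:.1095,46:.0555,52:-.0045,58:-.0705,64:-.1425}
def rk(p,x,y,z):
    c,s=np.cos(p[2]),np.sin(p[2]); return np.array([p[0]+c*x-s*y,p[1]+s*x+c*y,z])
def plan(xyz,jaw=None):
    """rows for TCP to xyz; jaw = world angle (rad) of the jaw axis (mod pi), tool down"""
    o=bot.get_obs(); q=o["tool_rot"]; R=Rn.from_quat([q[1],q[2],q[3],q[0]]).as_matrix()
    l=R.T@(np.array(xyz)-o["eef_pos"])
    dr=np.zeros(3)
    if jaw is not None:
        c=[]
        for k in range(-2,3):
            a=jaw+k*np.pi; Z=np.array([np.cos(a),np.sin(a),0]);Y=np.array([0,0,-1.]);T=np.c_[np.cross(Y,Z),Y,Z]
            c.append(np.degrees(Rn.from_matrix(R.T@T).as_rotvec()))
        dr=min(c,key=np.linalg.norm)
    print("TCP",o["eef_pos"].round(4),"lin",l.round(4).tolist(),"dist",np.linalg.norm(l).round(3),"dr",dr.round(1).tolist(),"q7",o["q"][6].round(2),"F",o["contact_force"].round(1),"w",round(o["gripper_width"],2),"t",o["t"])
E
python3 - <<'E'
from h import *
for n,p in {52:(161.4,215.15),58:(165.9,177.5),64:(214.4,214.25)}.items(): print(n,at_z("top",p,.088).round(3))
rim={34:(98,163),40:(185,172),46:(285,178),58:(512,205),64:(645,218)}
W={k:at_z("top",(u/7.2+240-.43,v/7.2+160-.43),.045)for k,(u,v) in rim.items()}
f=lambda p:np.concatenate([(rk(p,0,WY[k],.045)-W[k])[:2] for k in W])
s=least_squares(f,[.54,-.13,-.1]);p=s.x;print("rack",p.round(4),(s.fun*1e3).round(1))
g=rk(p,.045-.122*np.sin(.54),0,.045+.122*np.cos(.54));print("grip",g,proj("top",g),proj("scene",g))
plan(g+[0,0,.12],p[2]+np.pi/2)
E
```

```text
52 [0.414 0.344 0.088]
58 [0.558 0.331 0.088]
64 [0.42  0.143 0.088]
rack [ 0.5338 -0.1583 -0.0895] [ 0.5  0.1  0.6 -0.1 -1.6  0.7  0.4 -0.8  0.1  0. ]
grip [ 0.51617045 -0.15667999  0.14964046] [295.45431687 188.86638396] [291.11493017 187.53523194]
TCP [ 0.1623 -0.6552  0.2313] lin [-0.4634, -0.0383, -0.3989] dist 0.613 dr [-0.0, 19.0, -0.0] q7 -0.08 F [ 0.8  0.4 -1. ] w 1.01 t 1.3
```

```bash
python3 -m crank '[{"linear":[-0.463,-0.038,-0.399],"dr":[0,19,0],"hand":0.2},{"linear":[-0.463,-0.038,-0.399],"dr":[0,19,0],"hand":0.2},{"linear":[-0.463,-0.038,-0.399],"dr":[0,19,0],"hand":0.2},{"linear":[-0.463,-0.038,-0.399],"dr":[0,19,0],"hand":0.2},{"linear":[-0.463,-0.038,-0.399],"dr":[0,19,0],"hand":0.2},{"linear":[-0.463,-0.038,-0.399],"dr":[0,19,0],"hand":0.2},{"linear":[-0.463,-0.038,-0.399],"dr":[0,19,0],"hand":0.2},{"linear":[-0.463,-0.038,-0.399],"dr":[0,19,0],"hand":0.2},{"linear":[-0.463,-0.038,-0.399],"dr":[0,19,0],"hand":0.2},{"linear":[-0.463,-0.038,-0.399],"dr":[0,19,0],"hand":0.2}]' 40
python3 - <<'E'
from h import *
plan([.5162,-.1567,.1496+.12],-.0895+np.pi/2)
E
```

```text
t: 2.13
eef_pos: [0.4037, -0.3142, 0.2577]
tool_rot: [0.031, -0.032, -0.706, 0.707]
contact_force: [0.5, -0.3, -0.2]
gripper_width: 0.599
TCP [ 0.4037 -0.3142  0.2577] lin [-0.0981, -0.0119, -0.1669] dist 0.194 dr [-0.0, 0.0, -0.0] q7 -1.14 F [ 0.5 -0.3 -0.2] w 0.6 t 2.1333
```

```bash
python3 -m crank '[{"linear":[-0.098,-0.012,-0.167],"dr":[0,0,0],"hand":0.2},{"linear":[-0.098,-0.012,-0.167],"dr":[0,0,0],"hand":0.2},{"linear":[-0.098,-0.012,-0.167],"dr":[0,0,0],"hand":0.2},{"linear":[-0.098,-0.012,-0.167],"dr":[0,0,0],"hand":0.2},{"linear":[-0.098,-0.012,-0.167],"dr":[0,0,0],"hand":0.2},{"linear":[-0.098,-0.012,-0.167],"dr":[0,0,0],"hand":0.2},{"linear":[-0.098,-0.012,-0.167],"dr":[0,0,0],"hand":0.2},{"linear":[-0.098,-0.012,-0.167],"dr":[0,0,0],"hand":0.2}]'
python3 - <<'E'
from h import *
plan([.5162,-.1567,.1306],-.0895+np.pi/2)
a=bot.read_camera("scene");b=bot.read_camera("top")
A=cv2.resize(a[150:250,230:355],(500,400),interpolation=cv2.INTER_CUBIC);B=cv2.resize(b[150:220,230:355],(500,280),interpolation=cv2.INTER_CUBIC)
cv2.imwrite("pics/g1.png",np.hstack([A[:,:400],np.pad(B[:,50:450],((0,120),(0,0),(0,0)))]))
E
```

```text
t: 2.8
eef_pos: [0.5147, -0.1592, 0.269]
tool_rot: [0.032, -0.031, -0.706, 0.707]
contact_force: [-0.6, -0.8, -0.0]
gripper_width: 0.601
TCP [ 0.5147 -0.1592  0.269 ] lin [-0.0014, 0.1384, -0.0028] dist 0.138 dr [-0.0, -0.0, 0.0] q7 -1.53 F [-0.6 -0.8 -0. ] w 0.6 t 2.8
```

View pics/g1.png

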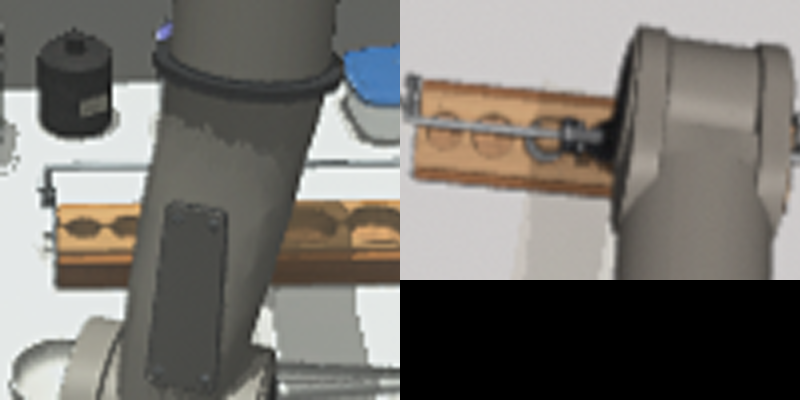

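The arm hides the grip, so I'll descend and close by feel. The opening should stop near 14 mm (0.16).

```bash
python3 -m crank '[{"linear":[-0.001,0.04,-0.003],"dr":[0,0,0],"hand":0.2},{"linear":[-0.001,0.08,-0.003],"dr":[0,0,0],"hand":0.2},{"linear":[-0.001,0.1,-0.003],"dr":[0,0,0],"hand":0.2},{"linear":[-0.001,0.12,-0.003],"dr":[0,0,0],"hand":0.2},{"linear":[-0.001,0.138,-0.003],"dr":[0,0,0],"hand":0.2},{"linear":[-0.001,0.138,-0.003],"dr":[0,0,0],"hand":-1},{"linear":[-0.001,0.138,-0.003],"dr":[0,0,0],"hand":-1},{"linear":[-0.001,0.138,-0.003],"dr":[0,0,0],"hand":-1},{"linear":[-0.001,0.138,-0.003],"dr":[0,0,0],"hand":-1},{"linear":[-0.001,0.138,-0.003],"dr":[0,0,0],"hand":-1}]' 40;  python3 - <<'E'
from h import *
plan([.5162,-.1567,.1306],-.0895+np.pi/2)
p=[.5338,-.1583,-.0895]
q=bot.get_obs()["tool_rot"];R=Rn.from_quat([q[1],q[2],q[3],q[0]]).as_matrix()
g=lambda a:rk(p,.045+.122*np.sin(a-.54),0,.045+.122*np.cos(a-.54))
for a in np.arange(.1,1.34,.1): print(round(a,2),(R.T@(g(a)-g(0))).round(3).tolist())
E
```

```text
t: 3.73
eef_pos: [0.5169, -0.1568, 0.1324]
tool_rot: [0.031, -0.032, -0.706, 0.707]
contact_force: [-0.4, -3.6, 0.7]
gripper_width: 0.159
TCP [ 0.5169 -0.1568  0.1324] lin [0.0007, 0.0018, -0.0] dist 0.002 dr [-0.1, -0.0, -0.1] q7 -1.59 F [-0.4 -3.6  0.7] w 0.16 t 3.7333
0.1 [-0.011, -0.006, 0.0]
0.2 [-0.022, -0.01, 0.0]
0.3 [-0.034, -0.014, 0.0]
0.4 [-0.046, -0.016, -0.0]
0.5 [-0.058, -0.017, -0.0]
0.6 [-0.07, -0.017, -0.0]
0.7 [-0.082, -0.016, -0.0]
0.8 [-0.094, -0.013, -0.0]
0.9 [-0.106, -0.009, -0.0]
1.0 [-0.117, -0.004, -0.0]
1.1 [-0.128, 0.002, -0.0]
1.2 [-0.138, 0.009, -0.0]
1.3 [-0.147, 0.016, -0.0]
```

Gripped at 0.159, which is 13.5 mm. Swinging the bar open.

```bash
python3 -m crank '[{"linear":[-0.011,-0.006,0],"dr":[0,0,0],"hand":-1},{"linear":[-0.022,-0.010,0],"dr":[0,0,0],"hand":-1},{"linear":[-0.034,-0.014,0],"dr":[0,0,0],"hand":-1},{"linear":[-0.046,-0.016,0],"dr":[0,0,0],"hand":-1},{"linear":[-0.058,-0.017,0],"dr":[0,0,0],"hand":-1},{"linear":[-0.070,-0.017,0],"dr":[0,0,0],"hand":-1},{"linear":[-0.082,-0.016,0],"dr":[0,0,0],"hand":-1},{"linear":[-0.094,-0.013,0],"dr":[0,0,0],"hand":-1},{"linear":[-0.106,-0.009,0],"dr":[0,0,0],"hand":-1},{"linear":[-0.117,-0.004,0],"dr":[0,0,0],"hand":-1}]' && python3 -m crank '[{"linear":[-0.011,0.006,0],"dr":[0,0,0],"hand":-1},{"linear":[-0.021,0.013,0],"dr":[0,0,0],"hand":-1},{"linear":[-0.027,0.018,0],"dr":[0,0,0],"hand":-1},{"linear":[-0.027,0.018,0],"dr":[0,0,0],"hand":-1},{"linear":[-0.027,0.018,0],"dr":[0,0,0],"hand":0.2},{"linear":[-0.027,0.018,0],"dr":[0,0,0],"hand":0.2},{"linear":[-0.027,0.018,0],"dr":[0,0,0],"hand":0.2},{"linear":[-0.027,-0.022,0],"dr":[0,0,0],"hand":0.2},{"linear":[-0.027,-0.062,0],"dr":[0,0,0],"hand":0.2},{"linear":[-0.027,-0.102,0],"dr":[0,0,0],"hand":0.2}]'
python3 - <<'E'
from h import *
plan([.420,.143,.21],-.0895)
E
```

```text
t: 4.57
eef_pos: [0.6339, -0.1669, 0.137]
tool_rot: [0.031, -0.032, -0.706, 0.707]
contact_force: [-1.3, -2.3, 6.3]
gripper_width: 0.158
t: 5.4
eef_pos: [0.659, -0.1675, 0.2381]
tool_rot: [-0.032, 0.03, 0.707, -0.706]
contact_force: [0.9, -0.1, -0.0]
gripper_width: 0.6
TCP [ 0.659  -0.1675  0.2381] lin [0.2654, 0.0288, -0.2882] dist 0.393 dr [0.1, -89.9, 0.1] q7 -1.58 F [ 0.9 -0.1 -0. ] w 0.6 t 5.4
```

```bash
python3 - <<'E'
from h import *
plan([.420,.143,.17],-.0895+np.pi/2)
E
python3 -m crank '[{"linear":[0.265,0.03,-0.288],"dr":[0,0,0],"hand":0.4},{"linear":[0.265,0.03,-0.288],"dr":[0,0,0],"hand":0.4},{"linear":[0.265,0.03,-0.288],"dr":[0,0,0],"hand":0.4},{"linear":[0.265,0.03,-0.288],"dr":[0,0,0],"hand":0.4},{"linear":[0.265,0.03,-0.288],"dr":[0,0,0],"hand":0.4},{"linear":[0.265,0.03,-0.288],"dr":[0,0,0],"hand":0.4},{"linear":[0.265,0.03,-0.288],"dr":[0,0,0],"hand":0.4},{"linear":[0.265,0.03,-0.288],"dr":[0,0,0],"hand":0.4},{"linear":[0.265,0.03,-0.288],"dr":[0,0,0],"hand":0.4},{"linear":[0.265,0.03,-0.288],"dr":[0,0,0],"hand":0.4}]'
python3 - <<'E'
from h import *
plan([.420,.143,.17],-.0895+np.pi/2)
a=bot.read_camera("scene");b=bot.read_camera("top")
A=cv2.resize(a[150:250,140:340],(800,400),interpolation=cv2.INTER_CUBIC);B=cv2.resize(b[150:220,240:352],(800,500),interpolation=cv2.INTER_CUBIC)
cv2.imwrite("pics/g2.png",B);cv2.imwrite("pics/g2s.png",A)
for n in ["rack","well_34"]: print(n,[(np.round(r["xy"],1).tolist(),round(r["score"],2)) for r in bot.place_of("top",n)])
p=[.5338,-.1583,-.0895]
for k in WY: print(k,proj("top",rk(p,0,WY[k],.017)).round(1),proj("top",rk(p,0,WY[k],.045)).round(1))
E
```

```text
TCP [ 0.659  -0.1675  0.2381] lin [0.2653, 0.0688, -0.2882] dist 0.398 dr [0.0, 0.1, 0.1] q7 -1.58 F [ 0.9 -0.1 -0. ] w 0.6 t 5.4
t: 6.23
eef_pos: [0.4173, 0.1463, 0.2071]
tool_rot: [-0.03, 0.029, 0.707, -0.706]
contact_force: [-0.9, -1.3, 0.6]
gripper_width: 0.699
TCP [0.4173 0.1463 0.2071] lin [-0.003, 0.0371, 0.0031] dist 0.037 dr [0.0, 0.4, 0.1] q7 -2.21 F [-0.9 -1.3  0.6] w 0.7 t 6.2333
rack [([289.5, 186.7], 0.75)]
well_34 [([263.9, 181.9], 0.91), ([295.2, 186.1], 0.85), ([326.5, 184.7], 0.8), ([275.8, 183.6], 0.76), ([309.6, 189.8], 0.74), ([254.1, 183.2], 0.6)]
34 [253.2 182.7] [253.2 182.1]
40 [265.1 183.9] [265.3 183.3]
46 [278.5 185.2] [279.  184.7]
52 [293.4 186.8] [294.2 186.3]
58 [309.8 188.4] [310.9 188. ]
64 [327.7 190.3] [329.2 189.8]
```

View pics/g2.png

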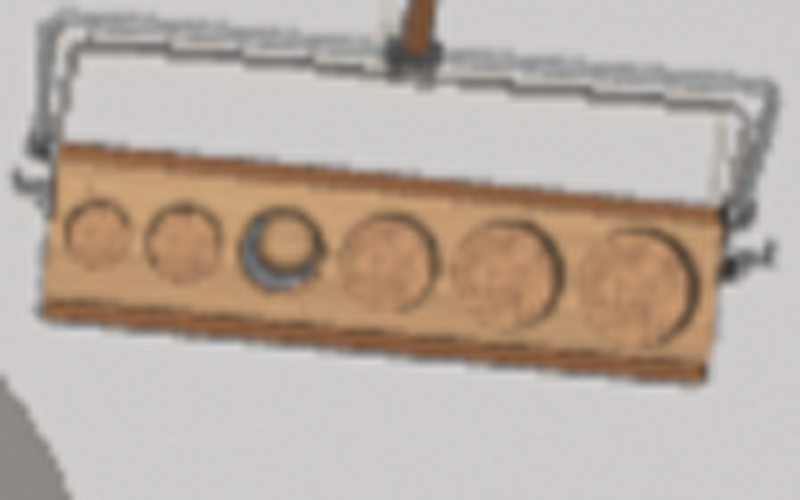

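The bar is open and out of the way, and the wells are clear: 34 at crop (97,234) through 64 at (638,289), with stamp_40 in the third. I'll refit the rack.

Run:
```python
from h import *
rim={34:(97.5,234),40:(184.5,242.5),46:(281.5,249.5),52:(388,262),58:(506,274),64:(638,289)}
W={k:at_z("top",(u/7.143+240-.43,v/7.143+150-.43),.045)for k,(u,v) in rim.items()}
f=lambda p:np.concatenate([(rk(p,0,WY[k],.045)-W[k])[:2] for k in W])
s=least_squares(f,[.54,-.13,-.1]);print("rack",s.x.round(4),(s.fun*1e3).round(1))
# wood mask of the top face via edges: light wood
b=bot.read_camera("top"); h=cv2.cvtColor(b,cv2.COLOR_BGR2HSV)
m=((h[...,1]>60)&(h[...,0]<25)).astype(np.uint8); m[:,:242]=0;m[:,345:]=0;m[:165]=0;m[:169,285:305]=0;m[210:]=0
c=max(cv2.findContours(m,0,1)[0],key=cv2.contourArea); r=cv2.minAreaRect(c); print(r)
p0=s.x
q=[proj("top",rk(p0,sx*.05,sy*.1845,.045)) for sx,sy in((1,1),(1,-1),(-1,-1),(-1,1))]; print(np.round(q,1).tolist()); print(np.round(cv2.boxPoints(r),1).tolist())
plan([.420,.143,.056],-.0895+np.pi/2)
```

```text
rack [ 0.5335 -0.1577 -0.0893] [ 0.7  0.8  0.5  1.  -1.1  0.6 -0.3 -0.5 -0.4 -1.3  0.6 -0.5]
((293.2128601074219, 186.3712921142578), (94.23002624511719, 24.57741928100586), 5.710593223571777)
[[247.5, 168.9], [340.8, 178.3], [338.5, 203.6], [244.9, 194.1]]
[[245.10000610351562, 193.89999389648438], [247.60000610351562, 169.5], [341.29998779296875, 178.8000030517578], [338.8999938964844, 203.3000030517578]]
TCP [0.4219 0.1415 0.2074] lin [0.0021, 0.1514, -0.0013] dist 0.151 dr [-0.0, -0.0, -0.0] q7 -2.2 F [ 0.1  0.2 -0. ] w 0.7 t 6.4833
```

Rim fit and mask agree within about 1 mm. Next I descend on stamp_64, squeeze once along y to centre it, then open.

```bash
python3 -m crank '[{"linear":[0.002,0.04,-0.001],"dr":[0,0,0],"hand":0.4},{"linear":[0.002,0.08,-0.001],"dr":[0,0,0],"hand":0.4},{"linear":[0.002,0.11,-0.001],"dr":[0,0,0],"hand":0.4},{"linear":[0.002,0.13,-0.001],"dr":[0,0,0],"hand":0.4},{"linear":[0.002,0.15,-0.001],"dr":[0,0,0],"hand":0.4},{"linear":[0.002,0.15,-0.001],"dr":[0,0,0],"hand":-0.1},{"linear":[0.002,0.15,-0.001],"dr":[0,0,0],"hand":-1},{"linear":[0.002,0.15,-0.001],"dr":[0,0,0],"hand":-1},{"linear":[0.002,0.15,-0.001],"dr":[0,0,0],"hand":-1},{"linear":[0.002,0.15,-0.001],"dr":[0,0,0],"hand":-1}]' 25; python3 -m crank '[{"linear":[0,0,0],"dr":[0,0,0],"hand":-1},{"linear":[0,0,0],"dr":[0,0,0],"hand":-1},{"linear":[0,0,0],"dr":[0,0,0],"hand":0.4},{"linear":[0,0,0],"dr":[0,0,0],"hand":0.4},{"linear":[0,0,0],"dr":[0,0,0],"hand":0.4},{"linear":[0,0,0],"dr":[0,-7,0],"hand":0.4}]'
python3 - <<'E'
from h import *
plan([.420,.143,.056],-.0893)
E
```

```text
t: 7.32
eef_pos: [0.4204, 0.1432, 0.0581]
tool_rot: [-0.031, 0.032, 0.707, -0.706]
contact_force: [0.2, 0.3, -2.4]
gripper_width: 0.365
t: 7.82
eef_pos: [0.4198, 0.1436, 0.0574]
tool_rot: [-0.012, 0.012, -0.707, 0.707]
contact_force: [0.4, -0.3, -0.3]
gripper_width: 0.698
TCP [0.4198 0.1436 0.0574] lin [-0.0001, 0.0014, 0.0006] dist 0.002 dr [-0.0, -83.0, -0.0] q7 -2.27 F [ 0.4 -0.3 -0.3] w 0.7 t 7.8167
```

```bash
python3 -m crank '[{"linear":[0,0,0],"dr":[0,60,0],"hand":0.4},{"linear":[0,0,0],"dr":[0,60,0],"hand":0.4},{"linear":[0,0,0],"dr":[0,60,0],"hand":0.4},{"linear":[0,0,0],"dr":[0,60,0],"hand":0.4},{"linear":[0,0,0],"dr":[0,60,0],"hand":0.4},{"linear":[0,0,0],"dr":[0,60,0],"hand":0.4},{"linear":[0,0,0],"dr":[0,60,0],"hand":0.4},{"linear":[0,0,0],"dr":[0,60,0],"hand":0.4},{"linear":[0,0,0],"dr":[0,60,0],"hand":0.4},{"linear":[0,0,0],"dr":[0,60,0],"hand":0.4}]'
python3 - <<'E'
from h import *
plan([.420,.143,.056],-.0893)
E
```

```text
t: 8.65
eef_pos: [0.4198, 0.144, 0.0573]
tool_rot: [0.343, -0.344, -0.618, 0.618]
contact_force: [-0.7, -0.3, -0.2]
gripper_width: 0.703
TCP [0.4198 0.144  0.0573] lin [-0.0009, 0.0013, 0.0003] dist 0.002 dr [0.0, 37.0, -0.0] q7 -2.95 F [-0.7 -0.3 -0.2] w 0.7 t 8.65
```

Run:
```python
from h import *
print(bot.get_obs()["q"].round(3))
```

```text
[-0.595  0.378  0.146  2.24  -0.105  0.529 -2.954]
```

Wrong way: q7 ran to its limit. I'll rotate back the other way, −143° in total.

```bash
python3 -m crank '[{"linear":[0,0,0],"dr":[0,-72,0],"hand":0.4},{"linear":[0,0,0],"dr":[0,-72,0],"hand":0.4},{"linear":[0,0,0],"dr":[0,-72,0],"hand":0.4},{"linear":[0,0,0],"dr":[0,-72,0],"hand":0.4},{"linear":[0,0,0],"dr":[0,-72,0],"hand":0.4},{"linear":[0,0,0],"dr":[0,-72,0],"hand":0.4},{"linear":[0,0,0],"dr":[0,-72,0],"hand":0.4},{"linear":[0,0,0],"dr":[0,-72,0],"hand":0.4},{"linear":[0,0,0],"dr":[0,-72,0],"hand":0.4},{"linear":[0,0,0],"dr":[0,-72,0],"hand":0.4}]'; python3 -m crank '[{"linear":[0,0,0],"dr":[0,-71,0],"hand":0.4},{"linear":[0,0,0],"dr":[0,-71,0],"hand":0.4},{"linear":[0,0,0],"dr":[0,-71,0],"hand":0.4},{"linear":[0,0,0],"dr":[0,-71,0],"hand":0.4},{"linear":[0,0,0],"dr":[0,-71,0],"hand":0.4},{"linear":[0,0,0],"dr":[0,-71,0],"hand":0.4},{"linear":[0,0,0],"dr":[0,-71,0],"hand":0.4},{"linear":[0,0,0],"dr":[0,-71,0],"hand":0.4},{"linear":[0,0,0],"dr":[0,-71,0],"hand":0.4},{"linear":[0,0,0],"dr":[0,-71,0],"hand":0.4}]'
python3 - <<'E'
from h import *
plan([.4202,.143,.056],-.0893);print(bot.get_obs()["q"].round(3))
E
```

```text
t: 9.48
eef_pos: [0.4199, 0.1434, 0.0574]
tool_rot: [0.087, -0.086, 0.702, -0.702]
contact_force: [0.6, -0.7, 0.3]
gripper_width: 0.696
t: 10.32
eef_pos: [0.42, 0.1434, 0.0575]
tool_rot: [-0.478, 0.477, -0.521, 0.522]
contact_force: [0.9, -0.6, 0.3]
gripper_width: 0.699
TCP [0.42   0.1434 0.0575] lin [0.0004, 0.0015, 0.0002] dist 0.002 dr [-0.1, 0.1, -0.0] q7 -0.89 F [ 0.9 -0.6  0.3] w 0.7 t 10.3167
[-0.053  0.417 -0.49   2.205  0.349  0.591 -0.888]
```

```bash
python3 -m crank '[{"linear":[0,0.001,0],"dr":[0,0,0],"hand":-1},{"linear":[0,0.001,0],"dr":[0,0,0],"hand":-1},{"linear":[0,0.001,0],"dr":[0,0,0],"hand":-1},{"linear":[0,0.001,0],"dr":[0,0,0],"hand":-1},{"linear":[0,0.001,0],"dr":[0,0,0],"hand":-1},{"linear":[0,-0.03,0],"dr":[0,0,0],"hand":-1},{"linear":[0,-0.06,0],"dr":[0,0,0],"hand":-1},{"linear":[0,-0.1,0],"dr":[0,0,0],"hand":-1},{"linear":[0,-0.14,0],"dr":[0,0,0],"hand":-1},{"linear":[0,-0.14,0],"dr":[0,0,0],"hand":-1}]' 70
python3 - <<'E'
from h import *
P=[.5335,-.158,-.0893]
plan(rk(P,0,WY[64],.16),-.0893)
E
```

```text
t: 11.15
eef_pos: [0.4229, 0.1455, 0.2034]
tool_rot: [-0.479, 0.472, -0.522, 0.525]
contact_force: [2.4, 0.4, -2.3]
gripper_width: 0.35
TCP [0.4229 0.1455 0.2034] lin [0.4342, 0.0431, 0.1396] dist 0.458 dr [-0.6, -0.4, -0.2] q7 -0.69 F [ 2.4  0.4 -2.3] w 0.35 t 11.15
```

```bash
python3 -m crank '[{"linear":[0.434,0,0.14],"dr":[0,0,0],"hand":-1},{"linear":[0.434,0,0.14],"dr":[0,0,0],"hand":-1},{"linear":[0.434,0,0.14],"dr":[0,0,0],"hand":-1},{"linear":[0.434,0,0.14],"dr":[0,0,0],"hand":-1},{"linear":[0.434,0,0.14],"dr":[0,0,0],"hand":-1},{"linear":[0.434,0,0.14],"dr":[0,0,0],"hand":-1},{"linear":[0.434,0,0.14],"dr":[0,0,0],"hand":-1},{"linear":[0.434,0,0.14],"dr":[0,0,0],"hand":-1},{"linear":[0.434,0,0.14],"dr":[0,0,0],"hand":-1},{"linear":[0.434,0,0.14],"dr":[0,0,0],"hand":-1}]'
python3 - <<'E'
from h import *
P=[.5335,-.158,-.0893]
plan(rk(P,0,WY[64],.15),-.0893)
E
```

```text
t: 11.98
eef_pos: [0.5084, -0.2652, 0.1959]
tool_rot: [0.475, -0.476, 0.524, -0.523]
contact_force: [1.1, 0.5, -2.9]
gripper_width: 0.353
TCP [ 0.5084 -0.2652  0.1959] lin [0.0334, 0.0458, 0.0157] dist 0.059 dr [0.1, -0.4, -0.0] q7 0.16 F [ 1.1  0.5 -2.9] w 0.35 t 11.9833
```

```bash
python3 -m crank '[{"linear":[0.033,0.02,0.016],"dr":[0,0,0],"hand":-1},{"linear":[0.033,0.046,0.016],"dr":[0,0,0],"hand":-1},{"linear":[0.033,0.046,0.016],"dr":[0,0,0],"hand":-1},{"linear":[0.033,0.046,0.016],"dr":[0,0,0],"hand":-1},{"linear":[0.033,0.046,0.016],"dr":[0,0,0],"hand":-1},{"linear":[0.033,0.046,0.016],"dr":[0,0,0],"hand":-1}]'
python3 - <<'E'
from h import *
P=[.5335,-.158,-.0893]
plan(rk(P,0,WY[64],.11),-.0893)
a=bot.read_camera("scene");b=bot.read_camera("top")
A=cv2.resize(a[160:240,270:370],(500,400),interpolation=cv2.INTER_CUBIC);B=cv2.resize(b[160:220,290:365],(500,400),interpolation=cv2.INTER_CUBIC)
cv2.imwrite("pics/g3.png",np.hstack([A[:,:400],B[:,:400]]))
E
```

```text
t: 12.48
eef_pos: [0.5229, -0.2968, 0.1524]
tool_rot: [-0.476, 0.476, -0.522, 0.523]
contact_force: [0.5, 0.4, -2.1]
gripper_width: 0.354
TCP [ 0.5229 -0.2968  0.1524] lin [0.0033, 0.0424, -0.0019] dist 0.043 dr [-0.1, -0.2, 0.0] q7 0.18 F [ 0.5  0.4 -2.1] w 0.35 t 12.4833
```

View pics/g3.png

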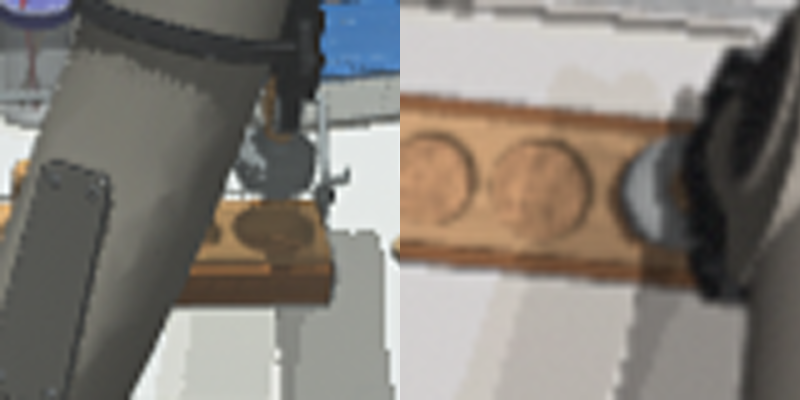

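The stamp hangs over the 64 well. I'll lower it to just above the rim, then ease in while watching force.

```bash
python3 -m crank '[{"linear":[0.003,0.02,-0.002],"dr":[0,0,0],"hand":-1},{"linear":[0.003,0.042,-0.002],"dr":[0,0,0],"hand":-1},{"linear":[0.003,0.042,-0.002],"dr":[0,0,0],"hand":-1},{"linear":[0.003,0.042,-0.002],"dr":[0,0,0],"hand":-1}]'
python3 - <<'E'
from h import *
P=[.5335,-.158,-.0893]
plan(rk(P,0,WY[64],.098),-.0893)
E
```

```text
t: 12.92
eef_pos: [0.5192, -0.3001, 0.1092]
tool_rot: [0.476, -0.476, 0.524, -0.523]
contact_force: [0.5, 0.1, -1.9]
gripper_width: 0.355
TCP [ 0.5192 -0.3001  0.1092] lin [-0.0003, 0.0112, 0.0016] dist 0.011 dr [0.1, -0.3, -0.0] q7 0.17 F [ 0.5  0.1 -1.9] w 0.35 t 12.9167
```

```bash
python3 -m crank '[{"linear":[0,0.004,0.0016],"dr":[0,0,0],"hand":-1},{"linear":[0,0.008,0.0016],"dr":[0,0,0],"hand":-1},{"linear":[0,0.012,0.0016],"dr":[0,0,0],"hand":-1},{"linear":[0,0.012,0.0016],"dr":[0,0,0],"hand":-1}]'; python3 -m crank '[{"linear":[0,0.003,0],"dr":[0,0,0],"hand":-1},{"linear":[0,0.006,0],"dr":[0,0,0],"hand":-1},{"linear":[0,0.006,0],"dr":[0,0,0],"hand":-1}]'
```

```text
t: 13.25
eef_pos: [0.5215, -0.3009, 0.097]
tool_rot: [-0.476, 0.476, -0.523, 0.523]
contact_force: [-0.1, -0.2, -3.0]
gripper_width: 0.354
t: 13.5
eef_pos: [0.5216, -0.3011, 0.0909]
tool_rot: [-0.476, 0.475, -0.523, 0.524]
contact_force: [0.7, 0.2, -3.2]
gripper_width: 0.357
```

It's entering freely. Continuing down.

```bash
python3 -m crank '[{"linear":[0,0.005,0],"dr":[0,0,0],"hand":-1},{"linear":[0,0.01,0],"dr":[0,0,0],"hand":-1},{"linear":[0,0.014,0],"dr":[0,0,0],"hand":-1},{"linear":[0,0.017,0],"dr":[0,0,0],"hand":-1},{"linear":[0,0.018,0],"dr":[0,0,0],"hand":-1},{"linear":[0,0.018,0],"dr":[0,0,0],"hand":-1}]'
```

```text
t: 14.0
eef_pos: [0.5218, -0.3012, 0.0736]
tool_rot: [-0.476, 0.475, -0.523, 0.524]
contact_force: [1.7, -2.0, 2.0]
gripper_width: 0.356
```

```bash
python3 -m crank '[{"linear":[0,0,0],"dr":[0,0,0],"hand":0.4},{"linear":[0,0,0],"dr":[0,0,0],"hand":0.4},{"linear":[0,0,0],"dr":[0,0,0],"hand":0.4},{"linear":[0,-0.03,0],"dr":[0,0,0],"hand":0.4},{"linear":[0,-0.07,0],"dr":[0,0,0],"hand":0.4},{"linear":[0,-0.1,0],"dr":[0,0,0],"hand":0.4},{"linear":[0,-0.1,0],"dr":[0,0,0],"hand":0.4}]'
python3 - <<'E'
from h import *
P=[.5335,-.158,-.0893]
plan(rk(P,0.002,WY[46],.174),-.0893)
E
```

```text
t: 14.58
eef_pos: [0.5247, -0.3022, 0.1798]
tool_rot: [-0.477, 0.474, -0.52, 0.527]
contact_force: [1.7, 0.4, 0.5]
gripper_width: 0.703
TCP [ 0.5247 -0.3022  0.1798] lin [-0.1999, 0.005, -0.0034] dist 0.2 dr [-0.6, -0.4, 0.2] q7 0.2 F [1.7 0.4 0.5] w 0.7 t 14.5833
```

```bash
python3 -m crank '[{"linear":[-0.2,0.003,-0.003],"dr":[0,0,0],"hand":0.4},{"linear":[-0.2,0.003,-0.003],"dr":[0,0,0],"hand":0.4},{"linear":[-0.2,0.003,-0.003],"dr":[0,0,0],"hand":0.4},{"linear":[-0.2,0.003,-0.003],"dr":[0,0,0],"hand":0.4},{"linear":[-0.2,0.003,-0.003],"dr":[0,0,0],"hand":0.4},{"linear":[-0.2,0.003,-0.003],"dr":[0,0,0],"hand":0.4},{"linear":[-0.2,0.003,-0.003],"dr":[0,0,0],"hand":0.4},{"linear":[-0.2,0.003,-0.003],"dr":[0,0,0],"hand":0.4}]'
python3 - <<'E'
from h import *
P=[.5335,-.158,-.0893]
plan(rk(P,0.002,WY[46],.073),-.0893)
E
```

```text
t: 15.25
eef_pos: [0.537, -0.102, 0.1699]
tool_rot: [0.475, -0.476, 0.523, -0.523]
contact_force: [-1.1, -0.3, 0.7]
gripper_width: 0.7
TCP [ 0.537  -0.102   0.1699] lin [0.0005, 0.0969, 0.0035] dist 0.097 dr [0.0, -0.4, 0.0] q7 -0.17 F [-1.1 -0.3  0.7] w 0.7 t 15.25
```

```bash
python3 -m crank '[{"linear":[0,0.04,0.002],"dr":[0,0,0],"hand":0.4},{"linear":[0,0.07,0.003],"dr":[0,0,0],"hand":0.4},{"linear":[0,0.085,0.003],"dr":[0,0,0],"hand":0.4},{"linear":[0,0.097,0.003],"dr":[0,0,0],"hand":0.4},{"linear":[0,0.097,0.003],"dr":[0,0,0],"hand":-1},{"linear":[0,0.097,0.003],"dr":[0,0,0],"hand":-1},{"linear":[0,0.097,0.003],"dr":[0,0,0],"hand":-1},{"linear":[0,0.097,0.003],"dr":[0,0,0],"hand":-1},{"linear":[0,0.097,0.003],"dr":[0,0,0],"hand":-1},{"linear":[0,0.097,0.003],"dr":[0,0,0],"hand":-1}]' 25; python3 -m crank '[{"linear":[0,0,0],"dr":[0,0,0],"hand":0.4},{"linear":[0,0,0],"dr":[0,0,0],"hand":0.4},{"linear":[0,0,0],"dr":[0,0,0],"hand":0.4},{"linear":[0,0,0],"dr":[0,50,0],"hand":0.4},{"linear":[0,0,0],"dr":[0,50,0],"hand":0.4},{"linear":[0,0,0],"dr":[0,50,0],"hand":0.4},{"linear":[0,0,0],"dr":[0,50,0],"hand":0.4},{"linear":[0,0,0],"dr":[0,50,0],"hand":0.4},{"linear":[0,0,0],"dr":[0,50,0],"hand":0.4},{"linear":[0,0,0],"dr":[0,50,0],"hand":0.4}]';python3 -m crank '[{"linear":[0,0,0],"dr":[0,40,0],"hand":0.4},{"linear":[0,0,0],"dr":[0,40,0],"hand":0.4},{"linear":[0,0,0],"dr":[0,40,0],"hand":0.4},{"linear":[0,0,0],"dr":[0,40,0],"hand":0.4},{"linear":[0,0,0],"dr":[0,40,0],"hand":0.4},{"linear":[0,0,0],"dr":[0,40,0],"hand":0.4},{"linear":[0,0,0],"dr":[0,40,0],"hand":0.4}]'
python3 - <<'E'
from h import *
P=[.5335,-.158,-.0893]
plan(rk(P,0.002,WY[46],.073),-.0893+np.pi/2)
E
```

```text
t: 16.08
eef_pos: [0.5408, -0.102, 0.074]
tool_rot: [-0.476, 0.475, -0.523, 0.524]
contact_force: [0.6, -0.6, 0.4]
gripper_width: 0.364
t: 16.92
eef_pos: [0.5404, -0.1017, 0.0733]
tool_rot: [-0.208, 0.208, -0.676, 0.676]
contact_force: [-0.9, 0.2, 0.4]
gripper_width: 0.694
t: 17.5
eef_pos: [0.5405, -0.1015, 0.0732]
tool_rot: [0.034, -0.035, -0.706, 0.706]
contact_force: [0.0, -0.1, -0.2]
gripper_width: 0.696
TCP [ 0.5405 -0.1015  0.0732] lin [-0.0001, 0.0002, 0.0014] dist 0.001 dr [-0.0, -0.5, -0.0] q7 -1.55 F [ 0.  -0.1 -0.2] w 0.7 t 17.5
```

```bash
python3 -m crank '[{"linear":[0,0,0],"dr":[0,0,0],"hand":-1},{"linear":[0,0,0],"dr":[0,0,0],"hand":-1},{"linear":[0,0,0],"dr":[0,0,0],"hand":-1},{"linear":[0,0,0],"dr":[0,0,0],"hand":-1},{"linear":[0,0,0],"dr":[0,0,0],"hand":-1},{"linear":[0,-0.02,0],"dr":[0,0,0],"hand":-1},{"linear":[0,-0.04,0],"dr":[0,0,0],"hand":-1},{"linear":[0,-0.05,0],"dr":[0,0,0],"hand":-1},{"linear":[0,-0.05,0],"dr":[0,0,0],"hand":-1}]' 70
python3 - <<'E'
from h import *
P=[.5335,-.158,-.0893]
plan(rk(P,0,WY[40],.108),-.0893+np.pi/2)
E
```

```text
t: 18.25
eef_pos: [0.5418, -0.1022, 0.1251]
tool_rot: [0.032, -0.035, -0.706, 0.706]
contact_force: [0.2, -1.2, -1.8]
gripper_width: 0.354
TCP [ 0.5418 -0.1022  0.1251] lin [0.0037, 0.0171, -0.0532] dist 0.056 dr [-0.0, -0.4, -0.2] q7 -1.55 F [ 0.2 -1.2 -1.8] w 0.35 t 18.25
```

```bash
python3 -m crank '[{"linear":[0.004,0,-0.03],"dr":[0,-0.4,0],"hand":-1},{"linear":[0.004,0,-0.053],"dr":[0,-0.4,0],"hand":-1},{"linear":[0.004,0.017,-0.053],"dr":[0,-0.4,0],"hand":-1},{"linear":[0.004,0.017,-0.053],"dr":[0,-0.4,0],"hand":-1},{"linear":[0.004,0.017,-0.053],"dr":[0,-0.4,0],"hand":-1}]'
python3 - <<'E'
from h import *
P=[.5335,-.158,-.0893]
plan(rk(P,0,WY[40],.097),-.0893+np.pi/2)
E
```

```text
t: 18.67
eef_pos: [0.5399, -0.049, 0.1047]
tool_rot: [0.032, -0.03, -0.706, 0.707]
contact_force: [0.6, -0.1, -1.1]
gripper_width: 0.351
TCP [ 0.5399 -0.049   0.1047] lin [-0.0034, 0.0077, -0.0004] dist 0.008 dr [-0.0, 0.1, 0.2] q7 -1.65 F [ 0.6 -0.1 -1.1] w 0.35 t 18.6667
```

```bash
python3 -m crank '[{"linear":[-0.0034,0,-0.0005],"dr":[0,0,0],"hand":-1},{"linear":[-0.0034,0.004,-0.0005],"dr":[0,0,0],"hand":-1},{"linear":[-0.0034,0.008,-0.0005],"dr":[0,0,0],"hand":-1},{"linear":[-0.0034,0.008,-0.0005],"dr":[0,0,0],"hand":-1}]';python3 -m crank '[{"linear":[0,0.003,0],"dr":[0,0,0],"hand":-1},{"linear":[0,0.006,0],"dr":[0,0,0],"hand":-1},{"linear":[0,0.006,0],"dr":[0,0,0],"hand":-1}]'
python3 - <<'E'
from h import *
P=[.5335,-.158,-.0893]
plan(rk(P,0,WY[40],.073),-.0893+np.pi/2)
E
```

```text
t: 19.0
eef_pos: [0.5444, -0.0491, 0.0975]
tool_rot: [0.032, -0.031, -0.706, 0.706]
contact_force: [0.4, -0.1, -0.8]
gripper_width: 0.351
t: 19.25
eef_pos: [0.5445, -0.0486, 0.0916]
tool_rot: [0.032, -0.031, -0.706, 0.706]
contact_force: [-0.2, -1.2, -1.1]
gripper_width: 0.353
TCP [ 0.5445 -0.0486  0.0916] lin [0.0012, 0.0186, 0.0004] dist 0.019 dr [-0.0, 0.0, 0.0] q7 -1.65 F [-0.2 -1.2 -1.1] w 0.35 t 19.25
```

```bash
python3 -m crank '[{"linear":[0.0005,0.005,0],"dr":[0,0,0],"hand":-1},{"linear":[0.0005,0.01,0],"dr":[0,0,0],"hand":-1},{"linear":[0.0005,0.015,0],"dr":[0,0,0],"hand":-1},{"linear":[0.0005,0.018,0],"dr":[0,0,0],"hand":-1},{"linear":[0.0005,0.019,0],"dr":[0,0,0],"hand":-1},{"linear":[0.0005,0.019,0],"dr":[0,0,0],"hand":-1}]'
python3 - <<'E'
from h import *
plan([.558,.331,.2],-.0893+np.pi/2)
E
```

```text
t: 19.75
eef_pos: [0.5445, -0.0486, 0.0734]
tool_rot: [0.031, -0.031, -0.706, 0.706]
contact_force: [-1.2, -0.0, 5.0]
gripper_width: 0.355
TCP [ 0.5445 -0.0486  0.0734] lin [0.0202, -0.1266, -0.3793] dist 0.4 dr [-0.0, 0.0, -0.0] q7 -1.65 F [-1.2 -0.   5. ] w 0.36 t 19.75
```

Stamp_40 is home. I release, lift, and re-check the loose stamps in case one was knocked.

```bash
python3 -m crank '[{"linear":[0,0,0],"dr":[0,0,0],"hand":0.4},{"linear":[0,0,0],"dr":[0,0,0],"hand":0.4},{"linear":[0,0,0],"dr":[0,0,0],"hand":0.4},{"linear":[0,-0.04,0],"dr":[0,0,0],"hand":0.4},{"linear":[0,-0.08,0],"dr":[0,0,0],"hand":0.4},{"linear":[0,-0.12,0],"dr":[0,0,0],"hand":0.4},{"linear":[0,-0.125,0],"dr":[0,0,0],"hand":0.4}]'
cat >> h.py <<'E'
def loose(cam="top"):
    """handle-top positions (z .088) of wood-coloured blobs left of the rack"""
    b=bot.read_camera(cam); h=cv2.cvtColor(b,cv2.COLOR_BGR2HSV)
    m=((h[...,1]>70)&(h[...,0]>6)&(h[...,0]<20)).astype(np.uint8); m[:,235:]=0;m[:150]=0;m[235:]=0
    n,_,st,ce=cv2.connectedComponentsWithStats(m)
    for i in range(1,n):
        if 15<st[i,4]<200: print(cam,st[i,4],ce[i].round(1),at_z(cam,ce[i],.086)[:2].round(4))
    return b
E
python3 - <<'E'
from h import *
b=loose()
plan([.558,.331,.2],-.0893+np.pi/2)
cv2.imwrite("pics/g4.png",cv2.resize(b[150:240,140:350],(800,343),interpolation=cv2.INTER_CUBIC))
E
```

```text
t: 20.33
eef_pos: [0.5483, -0.0485, 0.205]
tool_rot: [-0.027, 0.035, 0.707, -0.706]
contact_force: [1.5, 0.4, 1.3]
gripper_width: 0.698
top 53 [166.6 177.5] [0.5579 0.329 ]
top 53 [161.8 215.1] [0.4143 0.3437]
TCP [ 0.5475 -0.0484  0.2031] lin [0.0232, 0.0034, -0.3789] dist 0.38 dr [0.1, 0.0, -0.5] q7 -1.66 F [ 1.1 -0.8 -0.2] w 0.7 t 20.3833
```

View pics/g4.png

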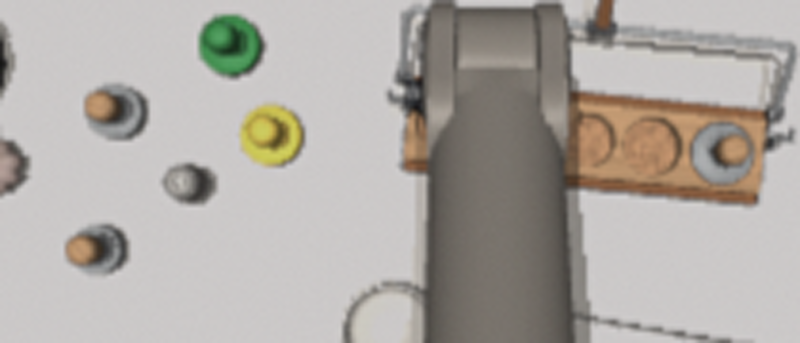

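Nothing has moved; the 64 stamp fills its well. Next is stamp_58 at (0.558, 0.329).

```bash
python3 -m crank '[{"linear":[0.023,0,-0.377],"dr":[0,0,0],"hand":0.4},{"linear":[0.023,0,-0.377],"dr":[0,0,0],"hand":0.4},{"linear":[0.023,0,-0.377],"dr":[0,0,0],"hand":0.4},{"linear":[0.023,0,-0.377],"dr":[0,0,0],"hand":0.4},{"linear":[0.023,0,-0.377],"dr":[0,0,0],"hand":0.4},{"linear":[0.023,0,-0.377],"dr":[0,0,0],"hand":0.4},{"linear":[0.023,0,-0.377],"dr":[0,0,0],"hand":0.4},{"linear":[0.023,0,-0.377],"dr":[0,0,0],"hand":0.4},{"linear":[0.023,0,-0.377],"dr":[0,0,0],"hand":0.4},{"linear":[0.023,0,-0.377],"dr":[0,0,0],"hand":0.4}]'
python3 - <<'E'
from h import *
plan([.558,.329,.056],-.0893+np.pi/2)
E
```

```text
t: 21.22
eef_pos: [0.551, 0.3398, 0.1963]
tool_rot: [-0.028, 0.026, 0.708, -0.705]
contact_force: [-1.0, 1.4, 0.8]
gripper_width: 0.698
TCP [0.551  0.3398 0.1963] lin [-0.0082, 0.1402, 0.0109] dist 0.141 dr [0.3, 0.7, 0.2] q7 -2.32 F [-1.   1.4  0.8] w 0.7 t 21.2167
```

```bash
python3 -m crank '[{"linear":[0,0.02,0],"dr":[0,0,0],"hand":0.4},{"linear":[0,0.04,0],"dr":[0,0,0],"hand":0.4},{"linear":[0,0.04,0],"dr":[0,0,0],"hand":0.4}]'
python3 - <<'E'
from h import *
plan([.558,.329,.056],-.0893+np.pi/2)
E
```

```text
t: 21.47
eef_pos: [0.5517, 0.3275, 0.1526]
tool_rot: [0.033, -0.028, -0.705, 0.708]
contact_force: [-1.5, -0.8, -0.4]
gripper_width: 0.702
TCP [0.5517 0.3275 0.1526] lin [-0.0068, 0.0965, -0.0026] dist 0.097 dr [-0.3, 0.1, 0.4] q7 -2.32 F [-1.5 -0.8 -0.4] w 0.7 t 21.4667
```

```bash
python3 -m crank '[{"linear":[-0.004,0.03,-0.001],"dr":[0,0,0],"hand":0.4},{"linear":[-0.005,0.06,-0.001],"dr":[0,0,0],"hand":0.4},{"linear":[-0.005,0.08,-0.001],"dr":[0,0,0],"hand":0.4},{"linear":[-0.005,0.096,-0.001],"dr":[0,0,0],"hand":0.4},{"linear":[-0.005,0.096,-0.001],"dr":[0,0,0],"hand":-1},{"linear":[-0.005,0.096,-0.001],"dr":[0,0,0],"hand":-1},{"linear":[-0.005,0.096,-0.001],"dr":[0,0,0],"hand":-1},{"linear":[-0.005,0.096,-0.001],"dr":[0,0,0],"hand":-1},{"linear":[-0.005,0.096,-0.001],"dr":[0,0,0],"hand":-1},{"linear":[-0.005,0.096,-0.001],"dr":[0,0,0],"hand":-1}]' 25; python3 -m crank '[{"linear":[0,0,0],"dr":[0,0,0],"hand":0.4},{"linear":[0,0,0],"dr":[0,0,0],"hand":0.4},{"linear":[0,0,0],"dr":[0,0,0],"hand":0.4},{"linear":[0,0,0],"dr":[0,-50,0],"hand":0.4},{"linear":[0,0,0],"dr":[0,-50,0],"hand":0.4},{"linear":[0,0,0],"dr":[0,-50,0],"hand":0.4},{"linear":[0,0,0],"dr":[0,-50,0],"hand":0.4},{"linear":[0,0,0],"dr":[0,-50,0],"hand":0.4},{"linear":[0,0,0],"dr":[0,-50,0],"hand":0.4},{"linear":[0,0,0],"dr":[0,-50,0],"hand":0.4}]';python3 -m crank '[{"linear":[0,0,0],"dr":[0,-40,0],"hand":0.4},{"linear":[0,0,0],"dr":[0,-40,0],"hand":0.4},{"linear":[0,0,0],"dr":[0,-40,0],"hand":0.4},{"linear":[0,0,0],"dr":[0,-40,0],"hand":0.4},{"linear":[0,0,0],"dr":[0,-40,0],"hand":0.4},{"linear":[0,0,0],"dr":[0,-40,0],"hand":0.4},{"linear":[0,0,0],"dr":[0,-40,0],"hand":0.4}]'
python3 - <<'E'
from h import *
plan([.558,.329,.056],-.0893)
loose()
E
```

```text
t: 22.3
eef_pos: [0.5602, 0.3297, 0.063]
tool_rot: [-0.031, 0.032, 0.707, -0.706]
contact_force: [0.8, 0.6, -2.7]
gripper_width: 0.366
t: 23.13
eef_pos: [0.56, 0.3297, 0.0624]
tool_rot: [-0.272, 0.272, -0.653, 0.653]
contact_force: [0.3, -0.6, -0.9]
gripper_width: 0.697
t: 23.72
eef_pos: [0.5601, 0.3294, 0.0622]
tool_rot: [0.478, -0.478, 0.521, -0.521]
contact_force: [0.5, -0.1, -0.1]
gripper_width: 0.698
TCP [0.5601 0.3294 0.0622] lin [0.0006, 0.0062, -0.0021] dist 0.007 dr [-0.0, 0.2, -0.0] q7 -1.0 F [ 0.5 -0.1 -0.1] w 0.7 t 23.7167
top 25 [160. 216.] [0.4108 0.3502]
```

```bash
python3 -m crank '[{"linear":[0,0.006,0],"dr":[0,0,0],"hand":0.4},{"linear":[0,0.006,0],"dr":[0,0,0],"hand":-1},{"linear":[0,0.006,0],"dr":[0,0,0],"hand":-1},{"linear":[0,0.006,0],"dr":[0,0,0],"hand":-1},{"linear":[0,0.006,0],"dr":[0,0,0],"hand":-1},{"linear":[0,0.006,0],"dr":[0,0,0],"hand":-1},{"linear":[0,-0.03,0],"dr":[0,0,0],"hand":-1},{"linear":[0,-0.07,0],"dr":[0,0,0],"hand":-1},{"linear":[0,-0.11,0],"dr":[0,0,0],"hand":-1},{"linear":[0,-0.135,0],"dr":[0,0,0],"hand":-1}]' 70
python3 - <<'E'
from h import *
P=[.5338,-.1582,-.0893]
plan(rk(P,0,WY[58],.19),-.0893)
E
```

```text
t: 24.6
eef_pos: [0.5605, 0.3307, 0.2012]
tool_rot: [-0.479, 0.476, -0.522, 0.522]
contact_force: [1.1, 0.1, -2.0]
gripper_width: 0.352
TCP [0.5605 0.3307 0.2012] lin [0.5599, 0.0098, 0.0165] dist 0.56 dr [-0.2, 0.0, -0.2] q7 -0.93 F [ 1.1  0.1 -2. ] w 0.35 t 24.6
```

```bash
python3 -m crank '[{"linear":[0.56,0,0.0165],"dr":[0,0,0],"hand":-1},{"linear":[0.56,0,0.0165],"dr":[0,0,0],"hand":-1},{"linear":[0.56,0,0.0165],"dr":[0,0,0],"hand":-1},{"linear":[0.56,0,0.0165],"dr":[0,0,0],"hand":-1},{"linear":[0.56,0,0.0165],"dr":[0,0,0],"hand":-1},{"linear":[0.56,0,0.0165],"dr":[0,0,0],"hand":-1},{"linear":[0.56,0,0.0165],"dr":[0,0,0],"hand":-1},{"linear":[0.56,0,0.0165],"dr":[0,0,0],"hand":-1},{"linear":[0.56,0,0.0165],"dr":[0,0,0],"hand":-1},{"linear":[0.56,0,0.0165],"dr":[0,0,0],"hand":-1}]'
python3 - <<'E'
from h import *
P=[.5338,-.1582,-.0893]
plan(rk(P,0,WY[58],.18),-.0893)
E
```

```text
t: 25.43
eef_pos: [0.5344, -0.0881, 0.1972]
tool_rot: [-0.477, 0.477, -0.522, 0.522]
contact_force: [0.3, -0.3, -2.3]
gripper_width: 0.355
TCP [ 0.5344 -0.0881  0.1972] lin [0.1403, 0.0172, 0.0055] dist 0.142 dr [0.0, 0.1, 0.0] q7 -0.18 F [ 0.3 -0.3 -2.3] w 0.35 t 25.4333
```

```bash
python3 -m crank '[{"linear":[0.14,0.01,0.005],"dr":[0,0,0],"hand":-1},{"linear":[0.14,0.017,0.005],"dr":[0,0,0],"hand":-1},{"linear":[0.14,0.017,0.005],"dr":[0,0,0],"hand":-1},{"linear":[0.14,0.017,0.005],"dr":[0,0,0],"hand":-1},{"linear":[0.14,0.05,0.005],"dr":[0,0,0],"hand":-1},{"linear":[0.14,0.08,0.005],"dr":[0,0,0],"hand":-1},{"linear":[0.14,0.08,0.005],"dr":[0,0,0],"hand":-1},{"linear":[0.14,0.08,0.005],"dr":[0,0,0],"hand":-1},{"linear":[0.14,0.08,0.005],"dr":[0,0,0],"hand":-1}]'
python3 - <<'E'
from h import *
P=[.5338,-.1582,-.0893]
plan(rk(P,0,WY[58],.098),-.0893)
E
```

```text
t: 26.18
eef_pos: [0.5287, -0.2258, 0.1184]
tool_rot: [-0.478, 0.477, -0.521, 0.522]
contact_force: [1.0, 0.2, -1.5]
gripper_width: 0.351
TCP [ 0.5287 -0.2258  0.1184] lin [0.0027, 0.0204, -0.001] dist 0.021 dr [-0.1, 0.1, 0.0] q7 0.03 F [ 1.   0.2 -1.5] w 0.35 t 26.1833
```

```bash
python3 -m crank '[{"linear":[0.0027,0.005,-0.001],"dr":[0,0,0],"hand":-1},{"linear":[0.0027,0.01,-0.001],"dr":[0,0,0],"hand":-1},{"linear":[0.0027,0.01,-0.001],"dr":[0,0,0],"hand":-1},{"linear":[0.0027,0.01,-0.001],"dr":[0,0,0],"hand":-1}]'
python3 - <<'E'
from h import *
P=[.5338,-.1582,-.0893]
plan(rk(P,0,WY[58],.098),-.0893)
E
```

```text
t: 26.52
eef_pos: [0.5266, -0.2288, 0.1075]
tool_rot: [-0.477, 0.477, -0.522, 0.522]
contact_force: [-0.9, -0.4, -2.3]
gripper_width: 0.353
TCP [ 0.5266 -0.2288  0.1075] lin [-0.0004, 0.0095, 0.0009] dist 0.01 dr [-0.0, 0.0, 0.0] q7 0.03 F [-0.9 -0.4 -2.3] w 0.35 t 26.5167
```

```bash
python3 -m crank '[{"linear":[-0.0004,0.004,0.001],"dr":[0,0,0],"hand":-1},{"linear":[-0.0004,0.008,0.001],"dr":[0,0,0],"hand":-1},{"linear":[-0.0004,0.012,0.001],"dr":[0,0,0],"hand":-1},{"linear":[-0.0004,0.016,0.001],"dr":[0,0,0],"hand":-1},{"linear":[-0.0004,0.016,0.001],"dr":[0,0,0],"hand":-1}]'
python3 - <<'E'
from h import *
P=[.5338,-.1582,-.0893]
plan(rk(P,0,WY[58],.073),-.0893)
E
```

```text
t: 26.93
eef_pos: [0.5282, -0.2296, 0.0908]
tool_rot: [-0.477, 0.477, -0.521, 0.522]
contact_force: [2.6, -3.1, -3.2]
gripper_width: 0.353
TCP [ 0.5282 -0.2296  0.0908] lin [-0.0011, 0.0178, -0.0008] dist 0.018 dr [-0.1, 0.0, 0.1] q7 0.02 F [ 2.6 -3.1 -3.2] w 0.35 t 26.9333
```

```bash
python3 -m crank '[{"linear":[0.0006,0.005,0.0006],"dr":[0,0,0],"hand":-1},{"linear":[0.0006,0.01,0.0006],"dr":[0,0,0],"hand":-1},{"linear":[0.0006,0.014,0.0006],"dr":[0,0,0],"hand":-1},{"linear":[0.0006,0.017,0.0006],"dr":[0,0,0],"hand":-1},{"linear":[0.0006,0.018,0.0006],"dr":[0,0,0],"hand":-1},{"linear":[0.0006,0.018,0.0006],"dr":[0,0,0],"hand":-1}]'
python3 - <<'E'
from h import *
plan([.415,.343,.22],-.0893)
E
```

```text
t: 27.43
eef_pos: [0.5285, -0.23, 0.0731]
tool_rot: [-0.477, 0.477, -0.521, 0.522]
contact_force: [0.3, -5.6, 0.9]
gripper_width: 0.353
TCP [ 0.5285 -0.23    0.0731] lin [-0.5605, -0.1475, -0.1639] dist 0.602 dr [-0.0, 0.0, 0.1] q7 0.01 F [ 0.3 -5.6  0.9] w 0.35 t 27.4333
```

```bash
python3 -m crank '[{"linear":[0,0.001,0],"dr":[0,0,0],"hand":-1},{"linear":[0,0.001,0],"dr":[0,0,0],"hand":0.4},{"linear":[0,0.001,0],"dr":[0,0,0],"hand":0.4},{"linear":[0,0.001,0],"dr":[0,0,0],"hand":0.4},{"linear":[0,-0.04,0],"dr":[0,0,0],"hand":0.4},{"linear":[0,-0.08,0],"dr":[0,0,0],"hand":0.4},{"linear":[0,-0.12,0],"dr":[0,0,0],"hand":0.4},{"linear":[0,-0.14,0],"dr":[0,0,0],"hand":0.4}]'
python3 - <<'E'
from h import *
loose()
plan([.415,.3435,.2],-.0893)
E
```

```text
t: 28.1
eef_pos: [0.53, -0.2285, 0.2176]
tool_rot: [-0.479, 0.477, -0.52, 0.523]
contact_force: [1.0, -0.5, 0.5]
gripper_width: 0.699
top 52 [161.7 215.1] [0.4142 0.344 ]
TCP [ 0.5314 -0.229   0.2202] lin [-0.5602, 0.0176, -0.1663] dist 0.585 dr [-0.5, 0.1, 0.1] q7 0.09 F [ 1.5 -0.2  2.4] w 0.7 t 28.15
```

```bash
python3 -m crank '[{"linear":[-0.56,0,-0.166],"dr":[0,90,0],"hand":0.4},{"linear":[-0.56,0,-0.166],"dr":[0,90,0],"hand":0.4},{"linear":[-0.56,0,-0.166],"dr":[0,90,0],"hand":0.4},{"linear":[-0.56,0,-0.166],"dr":[0,90,0],"hand":0.4},{"linear":[-0.56,0,-0.166],"dr":[0,90,0],"hand":0.4},{"linear":[-0.56,0,-0.166],"dr":[0,90,0],"hand":0.4},{"linear":[-0.56,0,-0.166],"dr":[0,90,0],"hand":0.4},{"linear":[-0.56,0,-0.166],"dr":[0,90,0],"hand":0.4},{"linear":[-0.56,0,-0.166],"dr":[0,90,0],"hand":0.4},{"linear":[-0.56,0,-0.166],"dr":[0,90,0],"hand":0.4}]'
python3 - <<'E'
from h import *
plan([.4145,.344,.17],-.0893+np.pi/2)
E
```

```text
t: 28.98
eef_pos: [0.4529, 0.1426, 0.2126]
tool_rot: [0.122, -0.123, 0.697, -0.696]
contact_force: [0.7, 0.5, -0.2]
gripper_width: 0.699
TCP [0.4529 0.1426 0.2126] lin [-0.0325, 0.0426, -0.2024] dist 0.209 dr [0.0, 25.0, 0.1] q7 -1.76 F [ 0.7  0.5 -0.2] w 0.7 t 28.9833
```

```bash
python3 -m crank '[{"linear":[-0.0325,0.01,-0.2025],"dr":[0,25,0],"hand":0.4},{"linear":[-0.0325,0.02,-0.2025],"dr":[0,25,0],"hand":0.4},{"linear":[-0.0325,0.043,-0.2025],"dr":[0,25,0],"hand":0.4},{"linear":[-0.0325,0.043,-0.2025],"dr":[0,25,0],"hand":0.4},{"linear":[-0.0325,0.043,-0.2025],"dr":[0,25,0],"hand":0.4},{"linear":[-0.0325,0.043,-0.2025],"dr":[0,25,0],"hand":0.4},{"linear":[-0.0325,0.043,-0.2025],"dr":[0,25,0],"hand":0.4},{"linear":[-0.0325,0.043,-0.2025],"dr":[0,25,0],"hand":0.4}]'
python3 - <<'E'
from h import *
plan([.4145,.344,.056],-.0893+np.pi/2)
E
```

```text
t: 29.65
eef_pos: [0.4131, 0.3434, 0.1689]
tool_rot: [0.029, -0.027, -0.706, 0.707]
contact_force: [0.4, -0.3, 0.5]
gripper_width: 0.702
TCP [0.4131 0.3434 0.1689] lin [-0.0017, 0.1129, -0.0008] dist 0.113 dr [-0.1, 0.5, 0.2] q7 -2.63 F [ 0.4 -0.3  0.5] w 0.7 t 29.65
```

```bash
python3 -m crank '[{"linear":[-0.002,0.03,-0.001],"dr":[0,0,0],"hand":0.4},{"linear":[-0.002,0.06,-0.001],"dr":[0,0,0],"hand":0.4},{"linear":[-0.002,0.09,-0.001],"dr":[0,0,0],"hand":0.4},{"linear":[-0.002,0.113,-0.001],"dr":[0,0,0],"hand":0.4},{"linear":[-0.002,0.113,-0.001],"dr":[0,0,0],"hand":-1},{"linear":[-0.002,0.113,-0.001],"dr":[0,0,0],"hand":-1},{"linear":[-0.002,0.113,-0.001],"dr":[0,0,0],"hand":-1},{"linear":[-0.002,0.113,-0.001],"dr":[0,0,0],"hand":-1},{"linear":[-0.002,0.113,-0.001],"dr":[0,0,0],"hand":-1},{"linear":[-0.002,0.113,-0.001],"dr":[0,0,0],"hand":-1}]' 25; python3 -m crank '[{"linear":[0,0,0],"dr":[0,0,0],"hand":0.4},{"linear":[0,0,0],"dr":[0,0,0],"hand":0.4},{"linear":[0,0,0],"dr":[0,0,0],"hand":0.4},{"linear":[0,0,0],"dr":[0,-50,0],"hand":0.4},{"linear":[0,0,0],"dr":[0,-50,0],"hand":0.4},{"linear":[0,0,0],"dr":[0,-50,0],"hand":0.4},{"linear":[0,0,0],"dr":[0,-50,0],"hand":0.4},{"linear":[0,0,0],"dr":[0,-50,0],"hand":0.4},{"linear":[0,0,0],"dr":[0,-50,0],"hand":0.4},{"linear":[0,0,0],"dr":[0,-50,0],"hand":0.4}]';python3 -m crank '[{"linear":[0,0,0],"dr":[0,-40,0],"hand":0.4},{"linear":[0,0,0],"dr":[0,-40,0],"hand":0.4},{"linear":[0,0,0],"dr":[0,-40,0],"hand":0.4},{"linear":[0,0,0],"dr":[0,-40,0],"hand":0.4},{"linear":[0,0,0],"dr":[0,-40,0],"hand":0.4},{"linear":[0,0,0],"dr":[0,-40,0],"hand":0.4},{"linear":[0,0,0],"dr":[0,-40,0],"hand":0.4}]'
python3 - <<'E'
from h import *
plan([.4145,.344,.056],-.0893)
E
```

```text
t: 30.48
eef_pos: [0.4178, 0.3429, 0.0583]
tool_rot: [-0.029, 0.03, 0.707, -0.706]
contact_force: [0.4, 0.5, -1.8]
gripper_width: 0.368
t: 31.32
eef_pos: [0.4174, 0.3428, 0.0573]
tool_rot: [-0.274, 0.273, -0.652, 0.652]
contact_force: [0.6, 0.4, 0.4]
gripper_width: 0.697
t: 31.9
eef_pos: [0.4174, 0.3426, 0.0571]
tool_rot: [0.479, -0.479, 0.52, -0.52]
contact_force: [0.5, 0.9, 0.8]
gripper_width: 0.698
TCP [0.4174 0.3426 0.0571] lin [-0.0011, 0.0011, -0.003] dist 0.003 dr [0.0, 0.4, -0.0] q7 -1.4 F [0.5 0.9 0.8] w 0.7 t 31.9
```

```bash
python3 -m crank '[{"linear":[0,0.001,0],"dr":[0,0.4,0],"hand":-1},{"linear":[0,0.001,0],"dr":[0,0.4,0],"hand":-1},{"linear":[0,0.001,0],"dr":[0,0.4,0],"hand":-1},{"linear":[0,0.001,0],"dr":[0,0.4,0],"hand":-1},{"linear":[0,0.001,0],"dr":[0,0.4,0],"hand":-1},{"linear":[0,-0.03,0],"dr":[0,0.4,0],"hand":-1},{"linear":[0,-0.07,0],"dr":[0,0.4,0],"hand":-1},{"linear":[0,-0.11,0],"dr":[0,0.4,0],"hand":-1},{"linear":[0,-0.135,0],"dr":[0,0.4,0],"hand":-1},{"linear":[0,-0.135,0],"dr":[0,0.4,0],"hand":-1}]' 70
python3 - <<'E'
from h import *
P=[.5341,-.1585,-.0893]
plan(rk(P,0,WY[52],.19),-.0893)
E
```

```text
t: 32.73
eef_pos: [0.4192, 0.3455, 0.1975]
tool_rot: [-0.48, 0.473, -0.522, 0.523]
contact_force: [0.6, -0.2, -1.6]
gripper_width: 0.355
TCP [0.4192 0.3455 0.1975] lin [0.4959, 0.0055, 0.1606] dist 0.521 dr [-0.4, -0.1, -0.4] q7 -1.25 F [ 0.6 -0.2 -1.6] w 0.36 t 32.7333
```

```bash
python3 -m crank '[{"linear":[0.496,0,0.16],"dr":[0,0,0],"hand":-1},{"linear":[0.496,0,0.16],"dr":[0,0,0],"hand":-1},{"linear":[0.496,0,0.16],"dr":[0,0,0],"hand":-1},{"linear":[0.496,0,0.16],"dr":[0,0,0],"hand":-1},{"linear":[0.496,0,0.16],"dr":[0,0,0],"hand":-1},{"linear":[0.496,0,0.16],"dr":[0,0,0],"hand":-1},{"linear":[0.496,0,0.16],"dr":[0,0,0],"hand":-1},{"linear":[0.496,0,0.16],"dr":[0,0,0],"hand":-1},{"linear":[0.496,0,0.16],"dr":[0,0,0],"hand":-1},{"linear":[0.496,0,0.16],"dr":[0,0,0],"hand":-1}]'
python3 - <<'E'
from h import *
P=[.5341,-.1585,-.0893]
plan(rk(P,0,WY[52],.18),-.0893)
E
```

```text
t: 33.57
eef_pos: [0.5077, -0.0662, 0.1912]
tool_rot: [0.476, -0.477, 0.523, -0.522]
contact_force: [0.6, 0.9, -1.7]
gripper_width: 0.352
TCP [ 0.5077 -0.0662  0.1912] lin [0.0939, 0.0112, 0.0348] dist 0.101 dr [0.1, -0.2, 0.0] q7 -0.37 F [ 0.6  0.9 -1.7] w 0.35 t 33.5667
```

```bash
python3 -m crank '[{"linear":[0.094,0.0,0.035],"dr":[0,0,0],"hand":-1},{"linear":[0.094,0.0,0.035],"dr":[0,0,0],"hand":-1},{"linear":[0.094,0.01,0.035],"dr":[0,0,0],"hand":-1},{"linear":[0.094,0.03,0.035],"dr":[0,0,0],"hand":-1},{"linear":[0.094,0.06,0.035],"dr":[0,0,0],"hand":-1},{"linear":[0.094,0.082,0.035],"dr":[0,0,0],"hand":-1},{"linear":[0.094,0.082,0.035],"dr":[0,0,0],"hand":-1},{"linear":[0.094,0.082,0.035],"dr":[0,0,0],"hand":-1}]'
python3 - <<'E'
from h import *
P=[.5341,-.1585,-.0893]
plan(rk(P,0,WY[52],.098),-.0893)
E
```

```text
t: 34.23
eef_pos: [0.5333, -0.1601, 0.1086]
tool_rot: [0.476, -0.477, 0.523, -0.521]
contact_force: [0.3, 0.5, -0.6]
gripper_width: 0.355
TCP [ 0.5333 -0.1601  0.1086] lin [0.0028, 0.0106, 0.0007] dist 0.011 dr [0.2, -0.1, -0.1] q7 -0.3 F [ 0.3  0.5 -0.6] w 0.35 t 34.2333
```

```bash
python3 -m crank '[{"linear":[0.0028,0,0.0007],"dr":[0,0,0],"hand":-1},{"linear":[0.0028,0.004,0.0007],"dr":[0,0,0],"hand":-1},{"linear":[0.0028,0.004,0.0007],"dr":[0,0,0],"hand":-1},{"linear":[0.0028,0.004,0.0007],"dr":[0,0,0],"hand":-1}]'
python3 - <<'E'
from h import *
P=[.5341,-.1585,-.0893]
plan(rk(P,0,WY[52],.09),-.0893)
E
```

```text
t: 34.57
eef_pos: [0.5356, -0.1636, 0.107]
tool_rot: [-0.477, 0.476, -0.522, 0.523]
contact_force: [-0.3, -0.1, -1.1]
gripper_width: 0.355
TCP [ 0.5356 -0.1636  0.107 ] lin [-0.0005, 0.017, -0.002] dist 0.017 dr [-0.1, -0.1, 0.0] q7 -0.3 F [-0.3 -0.1 -1.1] w 0.35 t 34.5667
```

```bash
python3 -m crank '[{"linear":[-0.0005,0.003,-0.0018],"dr":[0,0,0],"hand":-1},{"linear":[-0.0005,0.007,-0.0018],"dr":[0,0,0],"hand":-1},{"linear":[-0.0005,0.011,-0.0018],"dr":[0,0,0],"hand":-1},{"linear":[-0.0005,0.015,-0.0018],"dr":[0,0,0],"hand":-1},{"linear":[-0.0005,0.015,-0.0018],"dr":[0,0,0],"hand":-1}]'
python3 - <<'E'
from h import *
P=[.5341,-.1585,-.0893]
plan(rk(P,0,WY[52],.073),-.0893)
E
```

```text
t: 34.98
eef_pos: [0.5374, -0.1684, 0.0969]
tool_rot: [-0.475, 0.476, -0.519, 0.528]
contact_force: [-7.6, -11.6, 40.5]
gripper_width: 0.354
TCP [ 0.5374 -0.1684  0.0969] lin [-0.0053, 0.0238, -0.0044] dist 0.025 dr [-0.5, -0.3, 0.5] q7 -0.31 F [ -7.6 -11.6  40.5] w 0.35 t 34.9833
```

Caught on the rim. I back up and take a look.

```bash
python3 -m crank '[{"linear":[0,-0.02,0],"dr":[0,0,0],"hand":-1},{"linear":[0,-0.045,0],"dr":[0,0,0],"hand":-1},{"linear":[0,-0.045,0],"dr":[0,0,0],"hand":-1},{"linear":[0,-0.045,0],"dr":[0,0,0],"hand":-1}]'
python3 - <<'E'
from h import *
P=[.5341,-.1585,-.0893]
plan(rk(P,0,WY[52],.14),-.0893)
a=bot.read_camera("scene");b=bot.read_camera("top")
A=cv2.resize(a[165:245,240:340],(500,400),interpolation=cv2.INTER_CUBIC);B=cv2.resize(b[160:220,250:310],(400,400),interpolation=cv2.INTER_CUBIC)
cv2.imwrite("pics/g5.png",np.hstack([A[:,:400],B]))
E
```

```text
t: 35.32
eef_pos: [0.5342, -0.1629, 0.1373]
tool_rot: [-0.477, 0.476, -0.521, 0.523]
contact_force: [-0.9, -0.6, -2.4]
gripper_width: 0.354
TCP [ 0.5342 -0.1629  0.1373] lin [0.0001, -0.0027, -0.0005] dist 0.003 dr [-0.2, -0.1, 0.0] q7 -0.27 F [-0.9 -0.6 -2.4] w 0.35 t 35.3167
```

View pics/g5.png

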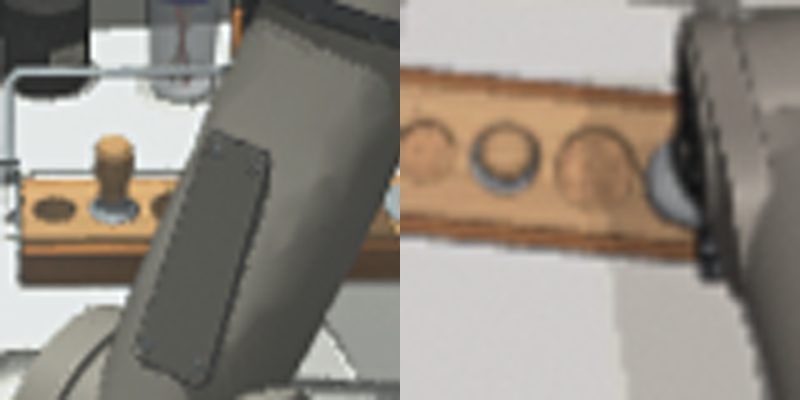

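Run:
```python
from h import *
e=bot.get_obs()["eef_pos"]
for z in(.081,.111):
  for r in(.026,.029,.032):
    print(z,r,"left",proj("top",[e[0],e[1]+r,z]).round(1))
b=bot.read_camera("top")
print(b[174:198,283:300].mean(2).round().astype(int))
s=b[174:198,283:300].astype(int); print((s[...,2]-s[...,0]))
```

```text
0.081 0.026 left [288.4 185.7]
0.081 0.029 left [287.6 185.7]
0.081 0.032 left [286.8 185.7]
0.111 0.026 left [289.1 185.1]
0.111 0.029 left [288.3 185.1]
0.111 0.032 left [287.5 185.1]
[[ 89  90  92  93  92  92 102 100  58  24  30  63  90 106 119 119 118]
 [ 97  97  97  91  94  90  90  89  59  31  34  55 105  86 114 120 120]
 [123 121 120 110 113 110 110 110  70  36  29  56 112  81 114 120 119]
 [138 138 138 136 138 137 139 137  80  32  25  52 105  83 114 120 119]
 [140 141 140 139 139 139 142 134  72  29  24  44  95  91 110 121 120]
 [133 140 141 140 141 140 139 112  58  28  23  35  78  82  78 114 119]
 [111 135 143 140 138 138 136  93  48  36  26  32  65  82  67 113 122]
 [ 90 109 133 131 129 123 121  75  36  35  25  29  59  98  74 117 126]
 [ 98  86 116 126 120 109 116  73  36  42  30  28  57 110  78 112 127]
 [111  87 104 124 110 111 121  77  37  48  31  23  51 106  72  76 123]
 [117  91  91 117 102 118 125  89  43  38  27  24  46 100  74  63 125]
 [120 105  89  93 100 123 129 100  51  29  28  32  47  93  75  63 127]
 [119 112 105  84  98 126 132 125  69  28  22  35  43  86  76 
[... 1387 characters left out ...]
68 58 47 38  6 -3 -2 -1  0  1  0  0  1 10  8  7 14]
 [65 62 56 26  0 -2 -2 -3  0 -2  0  1  2 10  8  8 13]
 [66 58 62 34  2 -3 -1 -1 -1  0  2 -1  2  8  8  6 11]
 [65 53 61 39  5 -4 -2 -3 -3 -1 -2 -2  3  8  7  6  8]
 [61 56 59 46 10 -2 -2 -2 -2 -1 -1  0  1  8  7  5  7]
 [57 58 61 58 24 -1 -3 -3 -3 -2 -2  0  3  8  7  6  7]
 [61 61 61 60 42 12 -2 -4 -4 -3 -1 -2  3  7  7  5  6]
 [62 62 63 63 62 43 13  0 -3 -2 -2 -1  1  5  5  5  7]
 [61 63 64 63 63 62 44 30  8  2  0 -2 -2  5  7  6  7]
 [57 60 59 61 62 63 65 61 46 37 29  9 -1  4  6  5  7]
 [47 53 53 54 58 59 58 58 56 55 47 22  0  1  5  4  6]
 [58 58 57 59 57 51 49 50 48 47 46 22 -3 -1  5  5  6]
 [49 51 54 55 56 58 57 58 59 60 60 24 -1 -1  1  4  6]]
```

The 52's outline fits (r ≈ 26 mm), but its foot hangs about 9 mm off the gripper axis, so it's tilted in the grip. I'll set it on the free table in front of the rack, square it and re-grasp.

```bash
python3 - <<'E'
from h import *
plan([.435,-.12,.13],-.0893)
E
python3 -m crank '[{"linear":[-0.035,-0.01,-0.1],"dr":[0,0,0],"hand":-1},{"linear":[-0.035,-0.01,-0.1],"dr":[0,0,0],"hand":-1},{"linear":[-0.035,-0.01,-0.1],"dr":[0,0,0],"hand":-1},{"linear":[-0.035,-0.01,-0.1],"dr":[0,0,0],"hand":-1},{"linear":[-0.035,0.02,-0.1],"dr":[0,0,0],"hand":-1},{"linear":[-0.035,0.04,-0.1],"dr":[0,0,0],"hand":-1},{"linear":[-0.035,0.06,-0.1],"dr":[0,0,0],"hand":-1},{"linear":[-0.035,0.06,-0.1],"dr":[0,0,0],"hand":-1}]'
python3 - <<'E'
from h import *
plan([.435,-.12,.057],-.0893)
a=bot.read_camera("scene");b=bot.read_camera("top")
A=cv2.resize(a[165:245,240:340],(500,400),interpolation=cv2.INTER_CUBIC);B=cv2.resize(b[170:230,250:310],(400,400),interpolation=cv2.INTER_CUBIC)
cv2.imwrite("pics/g6.png",np.hstack([A[:,:400],B]))
E
```

```text
TCP [ 0.5324 -0.1627  0.135 ] lin [-0.0337, 0.0052, -0.1009] dist 0.106 dr [0.1, -0.1, -0.0] q7 -0.27 F [-0.  -0.2 -1.3] w 0.35 t 35.4667
t: 36.13
eef_pos: [0.4341, -0.1183, 0.0726]
tool_rot: [0.476, -0.478, 0.524, -0.52]
contact_force: [-0.9, 1.0, -1.4]
gripper_width: 0.353
TCP [ 0.4341 -0.1183  0.0726] lin [0.0016, 0.0156, 0.0012] dist 0.016 dr [0.4, -0.1, -0.1] q7 -0.39 F [-0.9  1.  -1.4] w 0.35 t 36.1333
```

View pics/g6.png

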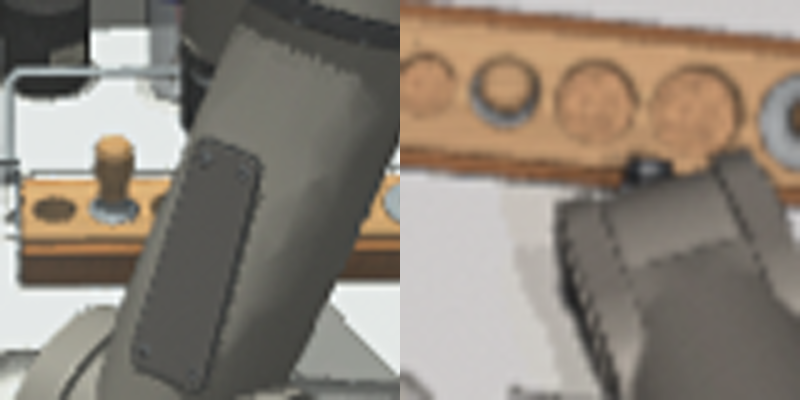

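```bash
python3 -m crank '[{"linear":[0,0.005,0],"dr":[0,0,0],"hand":-1},{"linear":[0,0.01,0],"dr":[0,0,0],"hand":-1},{"linear":[0,0.014,0],"dr":[0,0,0],"hand":-1},{"linear":[0,0.014,0],"dr":[0,0,0],"hand":-1}]' 25; python3 -m crank '[{"linear":[0,0.002,0],"dr":[0,0,0],"hand":-1},{"linear":[0,0.002,0],"dr":[0,0,0],"hand":-1}]' 20
```

```text
t: 36.57
eef_pos: [0.4368, -0.1189, 0.0619]
tool_rot: [0.476, -0.477, 0.522, -0.522]
contact_force: [0.4, 0.9, -1.9]
gripper_width: 0.356
t: 36.73
eef_pos: [0.437, -0.1188, 0.0601]
tool_rot: [-0.477, 0.477, -0.522, 0.522]
contact_force: [0.1, 0.4, -2.1]
gripper_width: 0.357
```

```bash
python3 -m crank '[{"linear":[0,0.002,0],"dr":[0,0,0],"hand":-1},{"linear":[0,0.004,0],"dr":[0,0,0],"hand":-1},{"linear":[0,0.004,0],"dr":[0,0,0],"hand":-1}]'; python3 -m crank '[{"linear":[0,0.002,0],"dr":[0,0,0],"hand":-1},{"linear":[0,0.002,0],"dr":[0,0,0],"hand":-1}]'
```

```text
t: 36.98
eef_pos: [0.4372, -0.1187, 0.0562]
tool_rot: [-0.477, 0.477, -0.522, 0.522]
contact_force: [-0.0, -0.1, -0.1]
gripper_width: 0.354
t: 37.15
eef_pos: [0.4376, -0.1181, 0.0557]
tool_rot: [-0.477, 0.477, -0.522, 0.522]
contact_force: [-5.6, 2.3, 22.9]
gripper_width: 0.354
```

It touched at TCP z = 0.056, which is nominal, so it's upright and had only slid along the pads. Re-centring on both axes here.

```bash
python3 -m crank '[{"linear":[0,-0.001,0],"dr":[0,0,0],"hand":0.4},{"linear":[0,-0.001,0],"dr":[0,0,0],"hand":0.4},{"linear":[0,-0.001,0],"dr":[0,0,0],"hand":0.4},{"linear":[0,-0.001,0],"dr":[0,50,0],"hand":0.4},{"linear":[0,-0.001,0],"dr":[0,50,0],"hand":0.4},{"linear":[0,-0.001,0],"dr":[0,50,0],"hand":0.4},{"linear":[0,-0.001,0],"dr":[0,50,0],"hand":0.4},{"linear":[0,-0.001,0],"dr":[0,50,0],"hand":0.4},{"linear":[0,-0.001,0],"dr":[0,50,0],"hand":0.4},{"linear":[0,-0.001,0],"dr":[0,50,0],"hand":0.4}]';python3 -m crank '[{"linear":[0,0,0],"dr":[0,40,0],"hand":0.4},{"linear":[0,0,0],"dr":[0,40,0],"hand":0.4},{"linear":[0,0,0],"dr":[0,40,0],"hand":0.4},{"linear":[0,0,0],"dr":[0,40,0],"hand":0.4},{"linear":[0,0,0],"dr":[0,40,0],"hand":0.4},{"linear":[0,0,0],"dr":[0,40,0],"hand":0.4},{"linear":[0,0,0],"dr":[0,40,0],"hand":0.4},{"linear":[0,0,0],"dr":[0,40,0],"hand":0.4}]'; python3 -m crank '[{"linear":[0,0,0],"dr":[0,0,0],"hand":-1},{"linear":[0,0,0],"dr":[0,0,0],"hand":-1},{"linear":[0,0,0],"dr":[0,0,0],"hand":-1},{"linear":[0,0,0],"dr":[0,0,0],"hand":-1},{"linear":[0,0,0],"dr":[0,0,0],"hand":-1},{"linear":[0,0,0],"dr":[0,0,0],"hand":-1},{"linear":[0,0,0],"dr":[0,0,0],"hand":0.4},{"linear":[0,0,0],"dr":[0,0,0],"hand":0.4},{"linear":[0,0,0],"dr":[0,0,0],"hand":0.4}]' 25; python3 -m crank '[{"linear":[0,0,0],"dr":[0,-60,0],"hand":0.4},{"linear":[0,0,0],"dr":[0,-60,0],"hand":0.4},{"linear":[0,0,0],"dr":[0,-60,0],"hand":0.4},{"linear":[0,0,0],"dr":[0,-60,0],"hand":0.4},{"linear":[0,0,0],"dr":[0,-60,0],"hand":0.4},{"linear":[0,0,0],"dr":[0,-60,0],"hand":0.4},{"linear":[0,0,0],"dr":[0,-60,0],"hand":0.4},{"linear":[0,0,0],"dr":[0,-60,0],"hand":0.4},{"linear":[0,0,0],"dr":[0,-60,0],"hand":0.4},{"linear":[0,0,0],"dr":[0,-60,0],"hand":0.4}]'
python3 - <<'E'
from h import *
plan([.435,-.12,.057],-.0893)
E
```

```text
t: 37.98
eef_pos: [0.437, -0.1189, 0.055]
tool_rot: [0.209, -0.209, 0.676, -0.675]
contact_force: [-0.1, -0.5, 0.8]
gripper_width: 0.695
t: 38.65
eef_pos: [0.437, -0.1188, 0.055]
tool_rot: [0.031, -0.031, -0.706, 0.706]
contact_force: [-0.3, -0.4, 0.1]
gripper_width: 0.699
t: 39.4
eef_pos: [0.4369, -0.1191, 0.0551]
tool_rot: [0.032, -0.032, -0.706, 0.706]
contact_force: [0.2, -0.5, -1.1]
gripper_width: 0.699
t: 40.23
eef_pos: [0.4369, -0.1192, 0.0551]
tool_rot: [0.326, -0.326, 0.628, -0.628]
contact_force: [-0.9, -0.3, -0.9]
gripper_width: 0.701
TCP [ 0.4369 -0.1192  0.0551] lin [0.0018, -0.0019, -0.001] dist 0.003 dr [0.0, -30.1, -0.0] q7 -0.87 F [-0.9 -0.3 -0.9] w 0.7 t 40.2333
```

```bash
python3 -m crank '[{"linear":[0,-0.001,0],"dr":[0,-30,0],"hand":0.4},{"linear":[0,-0.001,0],"dr":[0,-30,0],"hand":0.4},{"linear":[0,-0.001,0],"dr":[0,-30,0],"hand":0.4},{"linear":[0,-0.001,0],"dr":[0,-30,0],"hand":0.4},{"linear":[0,-0.001,0],"dr":[0,-30,0],"hand":0.4},{"linear":[0,-0.001,0],"dr":[0,-30,0],"hand":-1},{"linear":[0,-0.001,0],"dr":[0,-30,0],"hand":-1},{"linear":[0,-0.001,0],"dr":[0,-30,0],"hand":-1},{"linear":[0,-0.001,0],"dr":[0,-30,0],"hand":-1},{"linear":[0,-0.001,0],"dr":[0,-30,0],"hand":-1}]' 80;  python3 -m crank '[{"linear":[0,0,0],"dr":[0,0,0],"hand":-1},{"linear":[0,-0.02,0],"dr":[0,0,0],"hand":-1},{"linear":[0,-0.04,0],"dr":[0,0,0],"hand":-1},{"linear":[0,-0.065,0],"dr":[0,0,0],"hand":-1},{"linear":[0,-0.065,0],"dr":[0,0,0],"hand":-1},{"linear":[0,-0.065,0],"dr":[0,0,0],"hand":-1}]'
python3 - <<'E'
from h import *
P=[.5341,-.1585,-.0893]
plan(rk(P,0,WY[52],.108),-.0893)
E
```

```text
t: 41.07
eef_pos: [0.4366, -0.1189, 0.0563]
tool_rot: [0.476, -0.477, 0.523, -0.523]
contact_force: [-2.7, -0.1, 4.7]
gripper_width: 0.354
t: 41.57
eef_pos: [0.438, -0.1192, 0.1219]
tool_rot: [-0.477, 0.476, -0.522, 0.524]
contact_force: [0.5, 0.2, -2.5]
gripper_width: 0.351
TCP [ 0.438  -0.1192  0.1219] lin [0.0348, 0.0142, 0.0993] dist 0.106 dr [-0.2, -0.2, 0.0] q7 -0.31 F [ 0.5  0.2 -2.5] w 0.35 t 41.5667
```

```bash
python3 -m crank '[{"linear":[0.035,0,0.04],"dr":[0,0,0],"hand":-1},{"linear":[0.035,0,0.07],"dr":[0,0,0],"hand":-1},{"linear":[0.035,0,0.099],"dr":[0,0,0],"hand":-1},{"linear":[0.035,0.01,0.099],"dr":[0,0,0],"hand":-1},{"linear":[0.035,0.01,0.099],"dr":[0,0,0],"hand":-1},{"linear":[0.035,0.01,0.099],"dr":[0,0,0],"hand":-1},{"linear":[0.035,0.01,0.099],"dr":[0,0,0],"hand":-1}]'
python3 - <<'E'
from h import *
P=[.5341,-.1585,-.0893]
plan(rk(P,0,WY[52],.098),-.0893)
e=bot.get_obs()["eef_pos"]
b=bot.read_camera("top").astype(int);d=b[...,2]-b[...,0]
for r in range(180,199):
    row=d[r,280:302]; i=np.nonzero(row<30)[0]
    print(r,row[:].tolist())
for z in(e[2]-.055,e[2]-.026): print([proj("top",[e[0],e[1]+q,z]).round(1).tolist() for q in(.026,0)])
E
```

```text
t: 42.15
eef_pos: [0.5307, -0.1622, 0.1101]
tool_rot: [0.476, -0.477, 0.523, -0.521]
contact_force: [0.4, -0.8, -1.4]
gripper_width: 0.352
TCP [ 0.5307 -0.1622  0.1101] lin [0.0005, 0.0121, 0.0031] dist 0.013 dr [0.2, -0.1, -0.0] q7 -0.3 F [ 0.4 -0.8 -1.4] w 0.35 t 42.15
180 [58, 51, 46, 58, 69, 73, 73, 72, 71, 58, 28, 3, -1, 2, 10, 8, 12, 13, 12, 13, 14, 12]
181 [69, 71, 62, 47, 55, 67, 71, 68, 58, 44, 20, -1, -2, 1, 8, 10, 8, 12, 14, 14, 14, 14]
182 [71, 72, 71, 54, 44, 60, 65, 59, 29, 9, 2, 2, -1, 1, 5, 9, 7, 14, 14, 14, 14, 14]
183 [66, 67, 66, 62, 48, 56, 64, 39, 7, -2, -1, 7, 2, 1, 4, 12, 8, 12, 14, 15, 15, 14]
184 [64, 63, 64, 65, 51, 48, 50, 11, -3, -3, 0, 5, 2, -2, 4, 12, 7, 8, 15, 15, 15, 15]
185 [64, 63, 62, 67, 58, 45, 15, -3, -3, 0, -1, 3, 2, -2, 4, 12, 8, 8, 14, 15, 14, 15]
186 [62, 64, 65, 66, 62, 49, 8, -2, -2, 0, 0, 1, 1, -1, 1, 10, 8, 7, 15, 17, 15, 15]
187 [60, 60, 65, 67, 58, 46, 8, -2, -3, 1, 1, 1, 1, 1, 2, 9, 9, 7, 13, 15, 15, 16]
188 [58, 58, 65, 66, 53, 46, 8, -3, -2, -2, 2, 2, -1, -2, 2, 8, 7, 6, 11, 15, 17, 15]
189 [59, 59, 63, 59, 56, 51, 12, -2, -2, -2, 0,
[... 189 characters left out ...]
, 8, 6, 7, 16, 16, 16]
192 [74, 65, 59, 63, 63, 63, 62, 39, 8, -4, -4, -3, -2, -2, 1, 4, 8, 6, 8, 15, 16, 17]
193 [73, 67, 57, 61, 65, 63, 64, 63, 41, 9, -2, -1, -2, -1, 3, 4, 7, 4, 6, 10, 16, 16]
194 [67, 65, 58, 58, 59, 60, 61, 63, 63, 45, 33, 26, 22, 8, 6, 5, 5, 6, 6, 9, 15, 15]
195 [58, 52, 47, 47, 51, 53, 55, 59, 59, 57, 57, 55, 53, 26, 11, 1, 5, 6, 6, 7, 14, 15]
196 [67, 68, 60, 58, 58, 59, 58, 56, 50, 50, 51, 48, 44, 18, 0, -2, 4, 4, 6, 7, 14, 13]
197 [47, 52, 50, 49, 52, 53, 55, 57, 57, 58, 59, 60, 58, 26, -2, -1, 1, 6, 5, 7, 14, 11]
198 [8, 9, 13, 12, 17, 22, 27, 33, 39, 41, 43, 48, 49, 22, -1, -3, 1, 5, 6, 8, 13, 10]
[[287.6, 186.7], [294.3, 186.8]]
[[288.3, 186.1], [295.1, 186.2]]
```

Run:
```python
from h import *
b=bot.read_camera("top");a=bot.read_camera("scene")
B=cv2.resize(b[160:210,270:320],(600,600),interpolation=cv2.INTER_CUBIC)
P=[.5341,-.1585,-.0893]
e=bot.get_obs()["eef_pos"]
def circ(c,r,col):
    pts=[(proj("top",[c[0]+r*np.cos(t),c[1]+r*np.sin(t),c[2]])-[270,160]+.5)*12 for t in np.linspace(0,6.283,60)]
    cv2.polylines(B,[np.int32(pts)],True,col,1)
circ([e[0],e[1],e[2]-.056],.026,(0,0,255)); circ([e[0],e[1],e[2]-.026],.026,(0,255,255))
for k in(46,52,58,64): circ(rk(P,0,WY[k],.045),(k+2)/2e3,(0,255,0))
circ(rk(P,0,WY[58],.047),.029,(255,0,0));circ(rk(P,0,WY[64],.047),.032,(255,0,0))
cv2.imwrite("pics/g7.png",B)
```

```text
(no output)
```

View pics/g7.png

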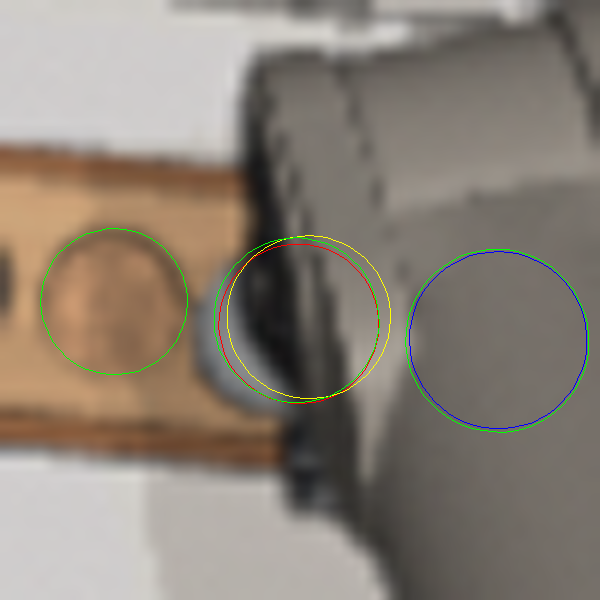

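The foot sits about 6 mm to +y of the gripper axis (visible arc left of the predicted red circle). I'll shift −y by 6 mm and probe gently.

```bash
python3 -m crank '[{"linear":[0.0065,0.003,0.003],"dr":[0,0,0],"hand":-1},{"linear":[0.0065,0.006,0.003],"dr":[0,0,0],"hand":-1},{"linear":[0.0065,0.006,0.003],"dr":[0,0,0],"hand":-1}]'; python3 -m crank '[{"linear":[0,0.003,0],"dr":[0,0,0],"hand":-1},{"linear":[0,0.003,0],"dr":[0,0,0],"hand":-1}]'; python3 -m crank '[{"linear":[0,0.002,0],"dr":[0,0,0],"hand":-1},{"linear":[0,0.002,0],"dr":[0,0,0],"hand":-1}]'
```

```text
t: 42.55
eef_pos: [0.5344, -0.1703, 0.1046]
tool_rot: [0.476, -0.477, 0.523, -0.523]
contact_force: [-0.6, 0.3, -1.3]
gripper_width: 0.351
t: 42.72
eef_pos: [0.5344, -0.1694, 0.1017]
tool_rot: [0.477, -0.477, 0.523, -0.522]
contact_force: [0.3, 0.4, -2.4]
gripper_width: 0.353
t: 42.88
eef_pos: [0.5348, -0.1693, 0.0999]
tool_rot: [0.477, -0.477, 0.522, -0.522]
contact_force: [-0.1, -0.3, -2.0]
gripper_width: 0.349
```

```bash
python3 -m crank '[{"linear":[0,0.002,0],"dr":[0,0,0],"hand":-1},{"linear":[0,0.003,0],"dr":[0,0,0],"hand":-1},{"linear":[0,0.003,0],"dr":[0,0,0],"hand":-1}]'; python3 -m crank '[{"linear":[0,0.002,0],"dr":[0,0,0],"hand":-1},{"linear":[0,0.003,0],"dr":[0,0,0],"hand":-1},{"linear":[0,0.003,0],"dr":[0,0,0],"hand":-1}]'
```

```text
t: 43.13
eef_pos: [0.5358, -0.17, 0.0977]
tool_rot: [-0.477, 0.476, -0.522, 0.523]
contact_force: [1.7, -1.5, 1.6]
gripper_width: 0.353
t: 43.38
eef_pos: [0.5364, -0.1702, 0.0947]
tool_rot: [-0.477, 0.476, -0.521, 0.523]
contact_force: [5.1, -3.2, -0.5]
gripper_width: 0.351
```

```bash
python3 -m crank '[{"linear":[0.0007,0,0.0012],"dr":[0,0,0],"hand":-1},{"linear":[0.0007,0.003,0.0012],"dr":[0,0,0],"hand":-1},{"linear":[0.0007,0.003,0.0012],"dr":[0,0,0],"hand":-1}]'; python3 -m crank '[{"linear":[0,0.002,0],"dr":[0,0,0],"hand":-1},{"linear":[0,0.004,0],"dr":[0,0,0],"hand":-1},{"linear":[0,0.004,0],"dr":[0,0,0],"hand":-1}]'
```

```text
t: 43.63
eef_pos: [0.5366, -0.1704, 0.0909]
tool_rot: [-0.477, 0.476, -0.522, 0.523]
contact_force: [4.5, -3.3, -2.8]
gripper_width: 0.351
t: 43.88
eef_pos: [0.5366, -0.1704, 0.087]
tool_rot: [-0.477, 0.476, -0.522, 0.523]
contact_force: [6.0, -2.4, -0.7]
gripper_width: 0.352
```

```bash
python3 -m crank '[{"linear":[0.0005,0.003,0.001],"dr":[0,0,0],"hand":-1},{"linear":[0.0005,0.006,0.001],"dr":[0,0,0],"hand":-1},{"linear":[0.0005,0.009,0.001],"dr":[0,0,0],"hand":-1},{"linear":[0.0005,0.009,0.001],"dr":[0,0,0],"hand":-1}]'; python3 -m crank '[{"linear":[0,0.002,0],"dr":[0,0,0],"hand":-1},{"linear":[0,0.004,0],"dr":[0,0,0],"hand":-1},{"linear":[0,0.005,0],"dr":[0,0,0],"hand":-1},{"linear":[0,0.005,0],"dr":[0,0,0],"hand":-1}]'
```

```text
t: 44.22
eef_pos: [0.5366, -0.1707, 0.0773]
tool_rot: [0.477, -0.477, 0.523, -0.522]
contact_force: [4.1, -1.0, -4.1]
gripper_width: 0.349
t: 44.55
eef_pos: [0.5368, -0.1707, 0.0733]
tool_rot: [0.477, -0.477, 0.522, -0.522]
contact_force: [1.7, -3.2, 1.7]
gripper_width: 0.352
```

```bash
python3 -m crank '[{"linear":[0,0,0],"dr":[0,0,0],"hand":0.4},{"linear":[0,0,0],"dr":[0,0,0],"hand":0.4},{"linear":[0,0,0],"dr":[0,0,0],"hand":0.4},{"linear":[0,-0.03,0],"dr":[0,0,0],"hand":0.4},{"linear":[0,-0.07,0],"dr":[0,0,0],"hand":0.4},{"linear":[0,-0.11,0],"dr":[0,0,0],"hand":0.4},{"linear":[-0.2,-0.12,0],"dr":[0,0,0],"hand":0.4},{"linear":[-0.2,-0.12,0],"dr":[0,0,0],"hand":0.4},{"linear":[-0.2,-0.12,0],"dr":[0,0,0],"hand":0.4},{"linear":[-0.2,-0.12,0],"dr":[0,0,0],"hand":0.4}]'; python3 -m crank '[{"linear":[-0.2,0,0],"dr":[0,40,0],"hand":0.4},{"linear":[-0.2,0,0],"dr":[0,40,0],"hand":0.4},{"linear":[-0.2,0,0],"dr":[0,40,0],"hand":0.4},{"linear":[-0.2,0,0],"dr":[0,40,0],"hand":0.4},{"linear":[-0.2,0,0],"dr":[0,40,0],"hand":0.4},{"linear":[-0.2,0,0],"dr":[0,40,0],"hand":0.4}]'
python3 - <<'E'
from h import *
b=bot.read_camera("top");a=bot.read_camera("scene")
A=cv2.resize(a[165:235,235:335],(500,350),interpolation=cv2.INTER_CUBIC);B=cv2.resize(b[150:215,238:350],(800,464),interpolation=cv2.INTER_CUBIC)
P=[.5341,-.1585,-.0893]
cv2.imwrite("pics/g8.png",B)
A=cv2.resize(a[165:240,235:355],(800,500),interpolation=cv2.INTER_CUBIC);cv2.imwrite("pics/g8s.png",A)
plan([.5,0.3,.2],-.0893+np.pi/2)
E
```

```text
t: 45.38
eef_pos: [0.5513, -0.0035, 0.1916]
tool_rot: [0.476, -0.477, 0.523, -0.522]
contact_force: [0.9, -0.8, -0.4]
gripper_width: 0.699
t: 45.88
eef_pos: [0.5678, 0.2051, 0.192]
tool_rot: [0.272, -0.27, 0.655, -0.651]
contact_force: [0.3, 1.2, -0.2]
gripper_width: 0.699
TCP [0.5689 0.1969 0.1911] lin [-0.0242, -0.0087, -0.1216] dist 0.124 dr [0.0, 50.1, 0.1] q7 -1.5 F [ 0.4 -1.2  0.2] w 0.7 t 45.9833
```

View pics/g8.png

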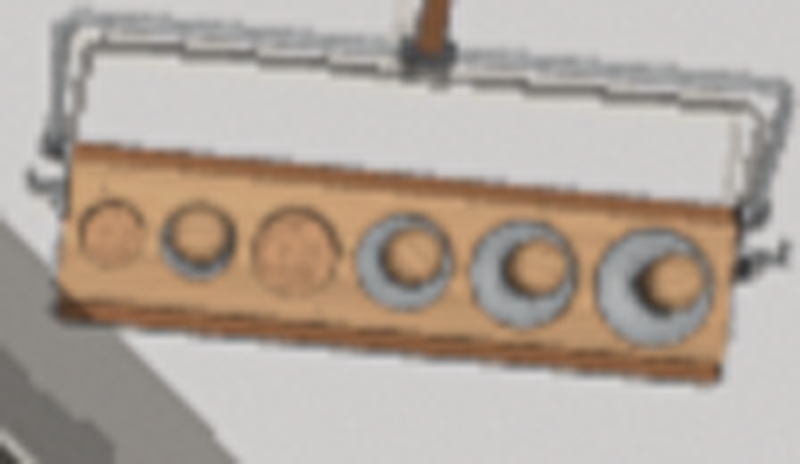

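View pics/g8s.png

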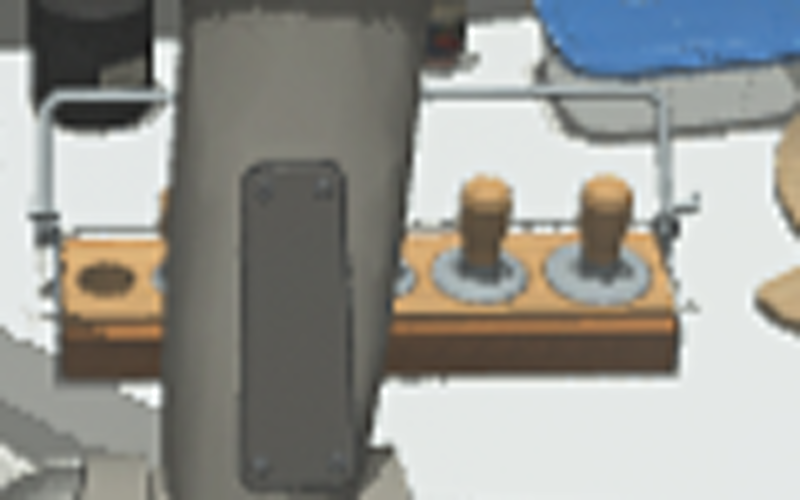

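All four stamps sit in wells they fill (40, 52, 58, 64); the 34 and 46 wells are rightly empty. Now to fetch the bar.

Run:
```python
from h import *
P=[.5339,-.1583,-.0893]
plan(rk(P,.045+.122*np.sin(.79),0,.23),-.0893+np.pi/2)
```

```text
TCP [0.5689 0.1969 0.1911] lin [0.1915, -0.0391, 0.3274] dist 0.381 dr [0.0, 50.1, 0.1] q7 -1.5 F [ 0.4 -1.2  0.2] w 0.7 t 45.9833
```

```bash
python3 -m crank '[{"linear":[0.1915,-0.039,0.3274],"dr":[0,50.1,0],"hand":0.2},{"linear":[0.1915,-0.039,0.3274],"dr":[0,50.1,0],"hand":0.2},{"linear":[0.1915,-0.039,0.3274],"dr":[0,50.1,0],"hand":0.2},{"linear":[0.1915,-0.039,0.3274],"dr":[0,50.1,0],"hand":0.2},{"linear":[0.1915,-0.039,0.3274],"dr":[0,50.1,0],"hand":0.2},{"linear":[0.1915,-0.039,0.3274],"dr":[0,50.1,0],"hand":0.2},{"linear":[0.1915,-0.039,0.3274],"dr":[0,50.1,0],"hand":0.2},{"linear":[0.1915,-0.039,0.3274],"dr":[0,50.1,0],"hand":0.2},{"linear":[0.1915,-0.039,0.3274],"dr":[0,50.1,0],"hand":0.2},{"linear":[0.1915,-0.039,0.3274],"dr":[0,50.1,0],"hand":0.2}]'; python3 -m crank '[{"linear":[0,0,0],"dr":[0,0,0],"hand":0.2},{"linear":[0,0,0],"dr":[0,0,0],"hand":0.2},{"linear":[0,0,0],"dr":[0,0,0],"hand":0.2}]';  python3 - <<'E'
from h import *
P=[.5339,-.1583,-.0893]
plan(rk(P,.045+.122*np.sin(.79),0,.114),-.0893+np.pi/2)
E
```

```text
t: 46.82
eef_pos: [0.6637, -0.1864, 0.2302]
tool_rot: [0.037, -0.036, -0.704, 0.708]
contact_force: [0.3, -2.5, 0.7]
gripper_width: 0.601
t: 47.07
eef_pos: [0.664, -0.1725, 0.23]
tool_rot: [-0.033, 0.032, 0.707, -0.706]
contact_force: [1.1, 0.6, 0.2]
gripper_width: 0.602
TCP [ 0.664  -0.1725  0.23  ] lin [-0.0009, 0.116, -0.0025] dist 0.116 dr [0.0, -0.1, 0.1] q7 -1.65 F [1.1 0.6 0.2] w 0.6 t 47.0667
```

```bash
python3 -m crank '[{"linear":[-0.001,0.04,-0.002],"dr":[0,0,0],"hand":0.2},{"linear":[-0.001,0.07,-0.002],"dr":[0,0,0],"hand":0.2},{"linear":[-0.001,0.095,-0.002],"dr":[0,0,0],"hand":0.2},{"linear":[-0.001,0.116,-0.002],"dr":[0,0,0],"hand":0.2},{"linear":[-0.001,0.116,-0.002],"dr":[0,0,0],"hand":-1},{"linear":[-0.001,0.116,-0.002],"dr":[0,0,0],"hand":-1},{"linear":[-0.001,0.116,-0.002],"dr":[0,0,0],"hand":-1},{"linear":[-0.001,0.116,-0.002],"dr":[0,0,0],"hand":-1},{"linear":[-0.001,0.116,-0.002],"dr":[0,0,0],"hand":-1},{"linear":[-0.001,0.116,-0.002],"dr":[0,0,0],"hand":-1}]' 40
python3 - <<'E'
from h import *
P=[.5339,-.1583,-.0893]
plan(rk(P,.045+.122*np.sin(.79),0,.112),-.0893+np.pi/2)
E
```

```text
t: 47.9
eef_pos: [0.667, -0.1699, 0.1163]
tool_rot: [-0.032, 0.033, 0.707, -0.706]
contact_force: [-0.7, 4.6, 3.4]
gripper_width: 0.16
TCP [ 0.667  -0.1699  0.1163] lin [0.002, 0.0042, 0.0003] dist 0.005 dr [0.1, -0.1, -0.1] q7 -1.7 F [-0.7  4.6  3.4] w 0.16 t 47.9
```

```bash
python3 -m crank '[{"linear":[0.011,-0.010,0],"dr":[0,0,0],"hand":-1},{"linear":[0.021,-0.017,0],"dr":[0,0,0],"hand":-1},{"linear":[0.032,-0.023,0],"dr":[0,0,0],"hand":-1},{"linear":[0.043,-0.028,0],"dr":[0,0,0],"hand":-1},{"linear":[0.055,-0.032,0],"dr":[0,0,0],"hand":-1},{"linear":[0.067,-0.035,0],"dr":[0,0,0],"hand":-1},{"linear":[0.079,-0.036,0],"dr":[0,0,0],"hand":-1},{"linear":[0.091,-0.036,0],"dr":[0,0,0],"hand":-1},{"linear":[0.103,-0.035,0],"dr":[0,0,0],"hand":-1},{"linear":[0.115,-0.033,0],"dr":[0,0,0],"hand":-1}]'
python3 - <<'E'
from h import *
P=[.5339,-.1583,-.0893]
plan(rk(P,.045-.122*np.sin(.54),0,.1306),-.0893+np.pi/2)
E
```

```text
t: 48.73
eef_pos: [0.5532, -0.16, 0.1494]
tool_rot: [-0.031, 0.035, 0.706, -0.706]
contact_force: [5.4, 3.6, -3.5]
gripper_width: 0.159
TCP [ 0.5532 -0.16    0.1494] lin [0.0372, 0.0186, 0.0002] dist 0.042 dr [0.0, -0.2, -0.3] q7 -1.67 F [ 5.4  3.6 -3.5] w 0.16 t 48.7333
```

```bash
python3 -m crank '[{"linear":[0.008,0.002,0],"dr":[0,0,0],"hand":-1},{"linear":[0.015,0.005,0],"dr":[0,0,0],"hand":-1},{"linear":[0.022,0.008,0],"dr":[0,0,0],"hand":-1},{"linear":[0.029,0.012,0],"dr":[0,0,0],"hand":-1},{"linear":[0.034,0.015,0],"dr":[0,0,0],"hand":-1},{"linear":[0.037,0.017,0],"dr":[0,0,0],"hand":-1},{"linear":[0.037,0.017,0],"dr":[0,0,0],"hand":-1}]'
```

```text
t: 49.32
eef_pos: [0.5153, -0.1567, 0.133]
tool_rot: [0.032, -0.034, -0.706, 0.707]
contact_force: [-4.1, 4.9, 14.1]
gripper_width: 0.152
```

At the same pose as when first gripped, with the stop felt. I release, withdraw straight up and check.

```bash
python3 -m crank '[{"linear":[0,0,0],"dr":[0,0,0],"hand":0.2},{"linear":[0,0,0],"dr":[0,0,0],"hand":0.2},{"linear":[0,0,0],"dr":[0,0,0],"hand":0.2},{"linear":[0,-0.03,0],"dr":[0,0,0],"hand":0.2},{"linear":[0,-0.07,0],"dr":[0,0,0],"hand":0.2},{"linear":[0,-0.11,0],"dr":[0,0,0],"hand":0.2},{"linear":[0,-0.11,-0.3],"dr":[0,0,0],"hand":0.2},{"linear":[0,-0.11,-0.3],"dr":[0,0,0],"hand":0.2},{"linear":[0,-0.11,-0.3],"dr":[0,0,0],"hand":0.2},{"linear":[0,-0.11,-0.3],"dr":[0,0,0],"hand":0.2}]'
python3 - <<'E'
from h import *
plan([.5,.2,.24],None)
E
```

```text
t: 50.15
eef_pos: [0.53, 0.0095, 0.2409]
tool_rot: [0.033, -0.034, -0.706, 0.707]
contact_force: [1.1, 0.2, 0.1]
gripper_width: 0.597
TCP [0.53   0.0095 0.2409] lin [0.048, 0.0007, -0.1868] dist 0.193 dr [0.0, 0.0, 0.0] q7 -1.94 F [1.1 0.2 0.1] w 0.6 t 50.15
```

```bash
python3 -m crank '[{"linear":[0.05,-0.02,-0.25],"dr":[0,0,0],"hand":0.2},{"linear":[0.05,-0.02,-0.25],"dr":[0,0,0],"hand":0.2},{"linear":[0.05,-0.02,-0.25],"dr":[0,0,0],"hand":0.2},{"linear":[0.05,-0.02,-0.25],"dr":[0,0,0],"hand":0.2},{"linear":[0.05,-0.02,-0.25],"dr":[0,0,0],"hand":0.2},{"linear":[0.05,-0.02,-0.25],"dr":[0,0,0],"hand":0.2},{"linear":[0.05,-0.02,-0.25],"dr":[0,0,0],"hand":0.2},{"linear":[0.05,-0.02,-0.25],"dr":[0,0,0],"hand":0.2}]'
python3 - <<'E'
from h import *
b=bot.read_camera("top");a=bot.read_camera("scene")
B=cv2.resize(b[140:230,140:390],(800,288),interpolation=cv2.INTER_CUBIC)
A=cv2.resize(a[165:235,230:390],(800,310),interpolation=cv2.INTER_CUBIC);cv2.imwrite("pics/g9.png",np.vstack([A[:,:],B]))
for n in["salt_shaker","garlic","dial_timer","bar_grip"]: print(n,[(np.round(r["xy"]).tolist(),round(r["score"],2)) for r in bot.place_of("top",n)])
P=[.5339,-.1583,-.0893]
for r in(0,.05,.2): print(r,proj("top",rk(P,.045+.122*np.sin(r-.54),0,.045+.122*np.cos(r-.54))).round(1))
E
```

```text
t: 50.82
eef_pos: [0.5025, 0.2659, 0.2607]
tool_rot: [-0.031, 0.031, 0.707, -0.706]
contact_force: [0.6, 0.3, -0.3]
gripper_width: 0.6
salt_shaker []
garlic []
dial_timer [([373.0, 216.0], 0.56), ([297.0, 188.0], 0.51), ([294.0, 173.0], 0.3)]
bar_grip [([295.0, 190.0], 0.63)]
0 [295.5 188.8]
0.05 [295.7 187.3]
0.2 [296.4 182.6]
```

View pics/g9.png

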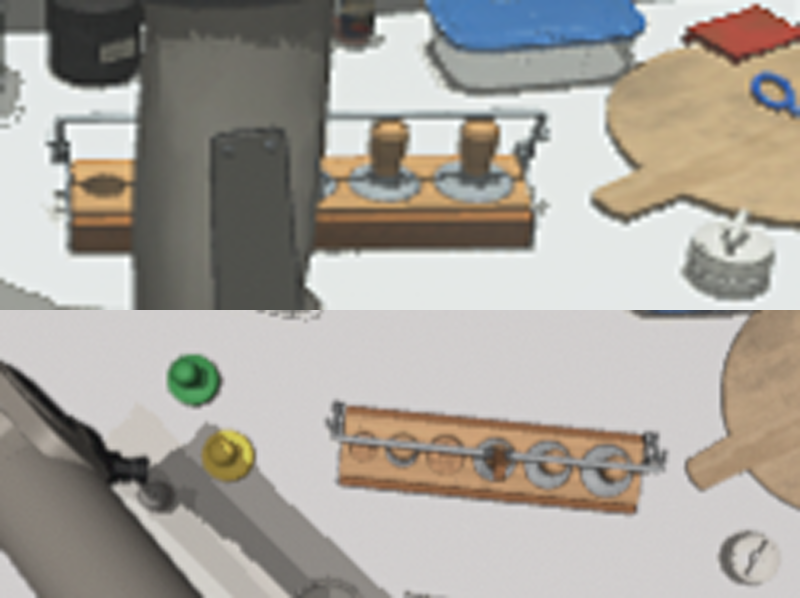

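The bar lies closed over the four handles, with its grip where angle 0 predicts. The green and yellow stamps, the timer and the shaker are in place. Handing in.

```bash
python3 -c "
from station import bot
print(bot.hand_in())"
```

```text
the job is handed in; nothing more can be done
None
```

I swung the bar open, put the four stamps that were there (40, 52, 58 and 64) in their own wells, closed the bar to its stop, and handed in at about 51 s of the 210 s allowed. stamp_34 and stamp_46 were absent.

**What went wrong:** the first try with stamp_52 caught the well's rim at about 40 N, because the stamp sat about 7 mm off-centre in the grip. I set it down on free table, re-gripped it and inserted it with low force. The offset was still there after re-gripping and I did not find its cause; shifting the arm to match let it go in.

**Last checks:**
- **Stamps:** each one went down to the nominal home height. In the picture taken before closing the bar, each filled its well.
- **Bar:** it stopped at its original closed pose with 14 N of resistance. The last picture shows it lying over the handles, with its grip within about 1 px of the predicted closed position.
- **Other things:** the green and yellow look-alikes and the timer look unmoved, and the salt shaker is standing. The networks did not report the shaker or the garlic in the last picture. The arm was over that side, so I could not confirm the garlic, but I did not work near it.

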